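# Change over the bottles on a bulk ink feed and prime it

### The job

Change over the bottles on the ink feed: first shut the feed stopcock fully, then stand the spent bottles from the rack upright in the empties crate and stand every full bottle from the bench upright in a bay of its own in the rack, fully down. Only then turn the stopcock fully open, give the priming pump two full squeezes of its trigger, letting it spring right back after each, and finally throttle the stopcock to half open (lever over the 45 degree mark). Leave the other things on the bench where they are.

Things in the scene. Friction and masses are not known exactly. Their poses are not given: they have to be found in the camera images.
- full1: Full bottle: square bottle, body 56 x 56 x 82 mm, sloping shoulder, round ribbed white screw cap 44 mm across from 96 to 122 mm above the foot (the bottle's top). Origin: centre of its underside; z up through the cap, x and y square to its sides. Grey with ink through the wall to about 65 mm; 0.3 kg, slides easily. Starts standing on the bench. May be absent (None).
- full2: Full bottle: square bottle, body 56 x 56 x 82 mm, sloping shoulder, round ribbed white screw cap 44 mm across from 96 to 122 mm above the foot (the bottle's top). Origin: centre of its underside; z up through the cap, x and y square to its sides. Grey with ink through the wall to about 65 mm; 0.3 kg, slides easily. Starts standing on the bench. May be absent (None).
- full3: Full bottle: square bottle, body 56 x 56 x 82 mm, sloping shoulder, round ribbed white screw cap 44 mm across from 96 to 122 mm above the foot (the bottle's top). Origin: centre of its underside; z up through the cap, x and y square to its sides. Grey with ink through the wall to about 65 mm; 0.3 kg, slides easily. Starts standing on the bench. May be absent (None).
- full4: Full bottle: square bottle, body 56 x 56 x 82 mm, sloping shoulder, round ribbed white screw cap 44 mm across from 96 to 122 mm above the foot (the bottle's top). Origin: centre of its underside; z up through the cap, x and y square to its sides. Grey with ink through the wall to about 65 mm; 0.3 kg, slides easily. Starts standing on the bench. May be absent (None).
- spent1: Spent bottle: square bottle, body 56 x 56 x 82 mm, sloping shoulder, round ribbed white screw cap 44 mm across from 96 to 122 mm above the foot (the bottle's top). Origin: centre of its underside; z up through the cap, x and y square to its sides. Milky white all over; 0.06 kg. Starts standing in a bay of the rack. May be absent (None).
- spent2: Spent bottle: square bottle, body 56 x 56 x 82 mm, sloping shoulder, round ribbed white screw cap 44 mm across from 96 to 122 mm above the foot (the bottle's top). Origin: centre of its underside; z up through the cap, x and y square to its sides. Milky white all over; 0.06 kg. Starts standing in a bay of the rack. May be absent (None).
- spent3: Spent bottle: square bottle, body 56 x 56 x 82 mm, sloping shoulder, round ribbed white screw cap 44 mm across from 96 to 122 mm above the foot (the bottle's top). Origin: centre of its underside; z up through the cap, x and y square to its sides. Milky white all over; 0.06 kg. Starts standing in a bay of the rack. May be absent (None).
- spent4: Spent bottle: square bottle, body 56 x 56 x 82 mm, sloping shoulder, round ribbed white screw cap 44 mm across from 96 to 122 mm above the foot (the bottle's top). Origin: centre of its underside; z up through the cap, x and y square to its sides. Milky white all over; 0.06 kg. Starts standing in a bay of the rack. May be absent (None).
- bay0 (a point): Centre of the floor of rack bay 0, 30 mm above the bench. The bay is open on top, 70 mm (x) by 68 to 70 mm (y) inside, 35 mm deep: one bottle, sides square to the rack. Axes: y along the row of four (pitch 72 mm), z up. Bay 0 is the bay at the rack's -y end, then 1, 2, 3.
- bay1 (a point): Centre of the floor of rack bay 1, 30 mm above the bench. The bay is open on top, 70 mm (x) by 68 to 70 mm (y) inside, 35 mm deep: one bottle, sides square to the rack. Axes: y along the row of four (pitch 72 mm), z up. The rack is a fixed dark sheet-metal tray, 76 (x) x 294 (y) mm.
- bay2 (a point): Centre of the floor of rack bay 2, 30 mm above the bench. The bay is open on top, 70 mm (x) by 68 to 70 mm (y) inside, 35 mm deep: one bottle, sides square to the rack. Axes: y along the row of four (pitch 72 mm), z up. Rims and dividers stand 65 mm above the bench.
- bay3 (a point): Centre of the floor of rack bay 3, 30 mm above the bench. The bay is open on top, 70 mm (x) by 68 to 70 mm (y) inside, 35 mm deep: one bottle, sides square to the rack. Axes: y along the row of four (pitch 72 mm), z up. Bay 3 is at the rack's +y end. White hexagonal outlet fittings on the rack's front (-x).
- crate: Crate for empties: fixed grey open plastic box, 105 (x) x 194 (y) mm outside, walls 5 mm thick and 55 mm high, floor 5 mm thick; room for two bottles side by side along y. Origin on the bench under its centre.
- stopcock: Feed stopcock, fixed: white valve body on a riser, white pipe along its y axis at 85 mm height that turns down into the bench 56 mm either side; above it at 100 mm a quadrant dial of 52 mm radius with a tick every 15 degrees, longer at shut, half (thickest) and open. Origin on the bench under the lever's vertical axis.
- lever (a joint): Opening angle of the stopcock's lever, rad, counter-clockwise from above: 0 = fully shut, lever along the stopcock's -x, square across the pipe (stop); 0.785 = half open, over the thick tick at 45 degrees; 1.571 = fully open, along the pipe to the stopcock's -y (stop). Stiff, stays where left (0.12 N m, 2.5 N at the grip point).
- lever_grip (a point): Grip point on the lever, 48 mm from its axis and 132 mm above the bench; turns with the lever. The lever is a flat red bar on edge, 10 mm thick, 16 mm high (122 to 138 mm above the bench), reaching 68 mm from the axis; free below down to the dial plate.
- pump: Priming pump, fixed: pistol-type hand vacuum pump, its black barrel (along x, 52 mm high) held in a bench clamp, grip upward. Fixed grip: upright, x from +10 to +34 mm, 26 mm wide in y, top 167 mm above the bench. On its -x side, 24 mm off, stands the grey trigger, 18 mm wide, x from -24 to -14 mm at rest, top 164 mm. Origin on the bench.
- trigger (a joint): Angle of the pump's sprung trigger, rad: 0 = at rest, 0.22 = fully squeezed (stop), its top moving towards the grip (pump +x); springs back when let go. Hinge at pump x = -19 mm, 74 mm high. 140 mm above the bench, trigger front to grip back is 58 mm at rest, 43 mm squeezed; 3 N to start, about 9 N to hold it squeezed.
- jar: Lidded jar, 48 mm across, 55 mm high. Bystander, loose, to be left alone. Origin at its underside.
- spanner: Spanner, 140 mm long, lying on the bench. Bystander, loose, to be left alone. Origin at its underside.
- tape: Roll of tape lying flat, 80 mm across, 22 mm high. Bystander, loose, to be left alone. Origin at its underside.
- cartridge: Spare thin ink cartridge standing on edge, 100 x 24 x 119 mm. Bystander, loose, to be left alone. Origin at its underside.
- squeegee: Wooden squeegee, 160 mm long, lying down, 22 mm high. Bystander, loose, to be left alone. Origin at its underside.
- cleaner: Round white bottle of cleaner, 60 mm across, 150 mm high. Bystander, loose, to be left alone. Origin at its underside.

How it is judged:
On the way, in this order (a step that is already met when the one before it is completed fails the run):
1. the stopcock is fully shut (value of joint lever below 0.09 rad), for 0.2 s.
2. with the stopcock still shut, the spent bottles stand in the crate and the full ones in the rack (value of joint lever below 0.09 rad and (distance between full1 and bay0 below 0.013 m or distance between full1 and bay1 below 0.013 m or distance between full1 and bay2 below 0.013 m or distance between full1 and bay3 below 0.013 m) and angle between each of full1, full2, full3, full4, spent1, spent2, spent3, spent4's own z axis and vertical below 0.1 rad and (distance between full2 and bay0 below 0.013 m or distance between full2 and bay1 below 0.013 m or distance between full2 and bay2 below 0.013 m or distance between full2 and bay3 below 0.013 m) and (distance between full3 and bay0 below 0.013 m or distance between full3 and bay1 below 0.013 m or distance between full3 and bay2 below 0.013 m or distance between full3 and bay3 below 0.013 m) and (distance between full4 and bay0 below 0.013 m or distance between full4 and bay1 below 0.013 m or distance between full4 and bay2 below 0.013 m or distance between full4 and bay3 below 0.013 m) and x of spent1 in the frame of crate between -0.05 and 0.05 m and y of spent1 in the frame of crate between -0.095 and 0.095 m and z of each of spent1, spent2, spent3, spent4 in the frame of crate below 0.015 m and x of spent2 in the frame of crate between -0.05 and 0.05 m and y of spent2 in the frame of crate between -0.095 and 0.095 m and x of spent3 in the frame of crate between -0.05 and 0.05 m and y of spent3 in the frame of crate between -0.095 and 0.095 m and x of spent4 in the frame of crate between -0.05 and 0.05 m and y of spent4 in the frame of crate between -0.095 and 0.095 m), for 0.3 s.
3. the stopcock is fully open (value of joint lever above 1.46 rad), for 0.2 s.
4. with the stopcock open, the trigger is fully squeezed (value of joint lever above 1.46 rad and value of joint trigger above 0.18 rad), for 0.1 s.
5. the trigger is back at rest (value of joint lever above 1.46 rad and value of joint trigger below 0.03 rad), for 0.1 s.
6. the trigger is fully squeezed a second time (all of step 4), for 0.1 s.
7. the trigger is back at rest again (all of step 5), for 0.1 s.
8. the stopcock is set half open (value of joint lever between 0.695 and 0.875 rad), for 0.2 s.
At the end, for the whole second after the job is handed in: The lever stands within 0.09 rad (5 degrees) of half open (0.785 rad), the trigger is at rest (below 0.03 rad), every full bottle stands upright (within 0.1 rad) with its foot within 13 mm of the centre of a bay's floor, every spent bottle stands upright on the floor of the crate, all at rest (all of step 8 and value of joint trigger below 0.03 rad and (distance between full1 and bay0 below 0.013 m or distance between full1 and bay1 below 0.013 m or distance between full1 and bay2 below 0.013 m or distance between full1 and bay3 below 0.013 m) and angle between each of full1, full2, full3, full4, spent1, spent2, spent3, spent4's own z axis and vertical below 0.1 rad and (distance between full2 and bay0 below 0.013 m or distance between full2 and bay1 below 0.013 m or distance between full2 and bay2 below 0.013 m or distance between full2 and bay3 below 0.013 m) and (distance between full3 and bay0 below 0.013 m or distance between full3 and bay1 below 0.013 m or distance between full3 and bay2 below 0.013 m or distance between full3 and bay3 below 0.013 m) and (distance between full4 and bay0 below 0.013 m or distance between full4 and bay1 below 0.013 m or distance between full4 and bay2 below 0.013 m or distance between full4 and bay3 below 0.013 m) and x of spent1 in the frame of crate between -0.05 and 0.05 m and y of spent1 in the frame of crate between -0.095 and 0.095 m and z of each of spent1, spent2, spent3, spent4 in the frame of crate below 0.015 m and x of spent2 in the frame of crate between -0.05 and 0.05 m and y of spent2 in the frame of crate between -0.095 and 0.095 m and x of spent3 in the frame of crate between -0.05 and 0.05 m and y of spent3 in the frame of crate between -0.095 and 0.095 m and x of spent4 in the frame of crate between -0.05 and 0.05 m and y of spent4 in the frame of crate between -0.095 and 0.095 m and linear speed of each of full1, full2, full3, full4, spent1, spent2, spent3, spent4 below 0.02 m/s); the robot touches nothing.
It fails at once if a bystander is pushed more than 60 mm (distance of any of jar, spanner, tape, cartridge, squeegee, cleaner from where it was at the start of the episode above 0.06 m).
It fails at once if a standing bystander is knocked over (angle between any of jar, cartridge, cleaner's own z axis and vertical above 0.7 rad).
Of spent1, spent2, spent3, spent4 only 1 to 2 are there at a start; the rules pass over those that are not, and their reading is None.
Of full1, full2, full3, full4 only 2 to 3 are there at a start; the rules pass over those that are not, and their reading is None.
At some moment in a run one of full1, full2, full3, full4 may be knocked a few centimetres aside while the robot is not near it.
It also fails if it takes over 210 s, if anything falls off the work surface, if the arm or the gripper's body presses on something with over 40 N, if the wrist force passes 120 N, or if a joint passes its speed limit or range.

### The arm

A 6-joint arm with a two-finger parallel gripper is mounted at the origin on the work surface. World frame = base frame: x ahead of the robot, y to its left, z up, the work surface at z = 0. Lengths are in m, angles in rad, forces in N, time in s.
With the tool pointing down it reaches from about 0.275 to 0.75 m from the base axis. Payload 10.2 kg.
Tool frame: the origin (TCP) lies at the very end of the fingers, on their centre line; the grasp point (between the pads) lies 19 mm behind it (bot.grip_depth is the distance from the TCP to the grasp point, in m); z points along the fingers, y is the direction in which the jaws open and shut (so a half turn about z gives the same grasp; the last joint's range is limited). The gripper opens to 85 mm and grips with 20 to 120 N. Pads are 22 mm wide; open, the fingers measure 114 mm over their backs; the gripper's body (76 mm by 85 mm) begins 54 mm behind the grasp point. The pads swing forward as they close: fully open they stand 13 mm farther back than shut.
Start: joints at [-1.545, 0.313, 1.498, -0, 1.331, -0.223], TCP at [0.129, -0.509, 0.231] pointing down, gripper open.
Joint ranges: [-2.94, 2.94], [-0.97, 2.17], [0.19, 2.56], [-1.23, 4.37], [0.02, 3.11], [-2.88, 2.88]. Speed limits (rad/s): [2.39, 2.39, 3.01, 3.14, 3.14, 3.14].

### API

Orientations are given as a unit quaternion [x, y, z, w].
In Python, from cell import bot, cams gives the robot as it stands. The module is installed in compiled form; this text tells all that it offers.
- The arm moves only by the tool jog_arm, never from a script. Its argument "targets" is one flat list of numbers, 5 for each row, row after row: the shift along the world's x, y, z in cm, then the turn about the world's z in degrees, then the finger opening in cm, from 0 to 8.54. A call has 1 to 20 rows; each row is the pose to reach, as a shift and turn from the pose commanded when the call began; what a row does not reach only later rows make up. A row lasts 1/10 s, in which the tool goes at most 50 mm and 8.59 degrees, less where a joint would pass 70% of its speed; a pose out of reach is approached as far as the arm can. A call with a gripper value outside its range is refused whole. The fingers move at their own pace and stop on an object; "squeeze" is the grip in N (left out, the last holds). Time passes only in rows, so rows that repeat a pose let the fingers close. It gives the time, the measured TCP pose, the force and the opening at its end, in the units of the state.
- bot.get_state(): the state, without advancing time (a new reading comes with each control period).
- cams.capture(name): name is "scene" or "top" or "wrist"; returns the picture (480x640x3 uint8, red, green, blue); there is no depth.
- cams.camera_info(name): a dict with "intrinsics" (3x3 intrinsics, pixels), "extrinsics" (4x4, takes a point from camera to world coordinates); the wrist camera has in their place "tool_from_camera" (4x4, takes a point from camera to tool coordinates, whose origin is the TCP and whose axes are the flange's). Camera axes: x right, y up, looking along -z (the intrinsics and any distortion apply to the point x, -y, -z); pixel columns grow to the right and rows downward; lengths in m; the calibration is good to about 2 mm. A picture is of the moment at which its call begins: read the wrist's pose just before it. camera_info takes no time and is no camera call.
- bot.sign_off(): hands the job in, once; it reports no verdict.
The state is a dict: "clock": time; "joint_pos": joint angles; "joint_vel": joint speeds; "joint_efforts": joint torques, N m; "eef_pos": TCP position; "orientation": TCP orientation; "ft_force": force on the tool from outside, world axes, zero at the start; "moment": the same for the moment, N m; "width": finger opening in m.
Only numpy, scipy, OpenCV 4.12 (cv2) and the standard library are available. Lean on these libraries where they do the work, as an engineer would, in place of code of your own. Each camera call takes 0.05 s, during which the arm holds its last target.

## Working session

There is one attempt and no reset: what is moved stays moved. The work goes in short steps, Python scripts to look and compute and a tool call to move; the robot and the scene stay as the last step left them, time stands still between calls to the robot, and variables do not carry over. Pictures are saved under pics/ and viewed, and the job is handed in when it is done.

Besides the shell and the picture viewer there is one more tool, called after "Request:" as name(argument=value, ...), one argument or row to a line, values as JSON. jog_arm: Moves the arm, as the interface text tells. Its arguments: {"type":"object","properties":{"targets":{"type":"array","items":{"type":"number"}},"squeeze":{"type":"number"}},"required":["targets"]}

```bash
mkdir -p pics
python3 - <<'E'
from cell import bot,cams
import cv2
s=bot.get_state();print(s)
for n in("scene","top","wrist"):
    im=cams.capture(n);cv2.imwrite(f"pics/{n}0.png",im[:,:,::-1])
    print(n,cams.camera_info(n))
E
```

```text
{'clock': 0.0, 'joint_pos': array([-1.54541757e+00,  3.13480005e-01,  1.49847023e+00,  1.17810620e-06,
        1.33100305e+00, -2.23381216e-01]), 'joint_vel': array([-5.62425065e-04, -1.92171229e-03, -1.05476891e-03,  6.09045396e-04,
       -2.61064457e-03,  9.79794670e-05]), 'joint_efforts': array([-5.77589199e-04, -4.12261534e+01, -2.59743655e+01, -2.10795697e-04,
        4.15896939e-03,  1.10229581e-05]), 'eef_pos': array([ 0.12924725, -0.50856406,  0.23070725]), 'orientation': array([ 9.92274565e-01,  1.24059363e-01,  6.78115621e-05, -6.76929278e-04]), 'ft_force': array([-0.12769889, -0.13354563,  0.06357203]), 'moment': array([-0.02409322, -0.00641573, -0.0045101 ]), 'width': 0.08538356480380963}
scene {'intrinsics': array([[550.91497375,   0.        , 315.08757679],
       [  0.        , 550.91497375, 247.4252547 ],
       [  0.        ,   0.        ,   1.        ]]), 'extrinsics': array([[ 0.25707342, -0.70672294,  0.65913273,  1.45688013],
       [ 0.96618958,  0.17400363, -0.19026411, -0.26472034],
       [ 0.01977252,  0.68575902,  0.72756004,  1.09335808],
       [ 0.     
[... 318 characters left out ...]
0.03012799,  0.01299654,  0.01279506],
       [ 0.01846577,  0.18905774,  0.98179233,  1.24585982],
       [ 0.        ,  0.        ,  0.        ,  1.        ]])}
wrist {'intrinsics': array([[347.45051641,   0.        , 319.12167084],
       [  0.        , 347.45051641, 240.17807088],
       [  0.        ,   0.        ,   1.        ]]), 'tool_from_camera': array([[ 1.63054920e-04,  9.47892309e-01,  3.18590871e-01,
         8.24329222e-02],
       [ 9.99999966e-01, -2.19092987e-04,  1.40059389e-04,
        -2.66139889e-04],
       [ 2.02562244e-04,  3.18590838e-01, -9.47892313e-01,
        -1.42343390e-01],
       [ 0.00000000e+00,  0.00000000e+00,  0.00000000e+00,
         1.00000000e+00]])}
```

View pics/scene0.png

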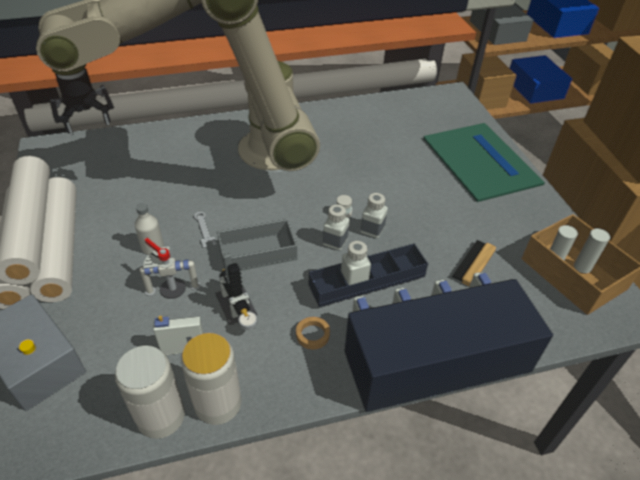

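View pics/top0.png

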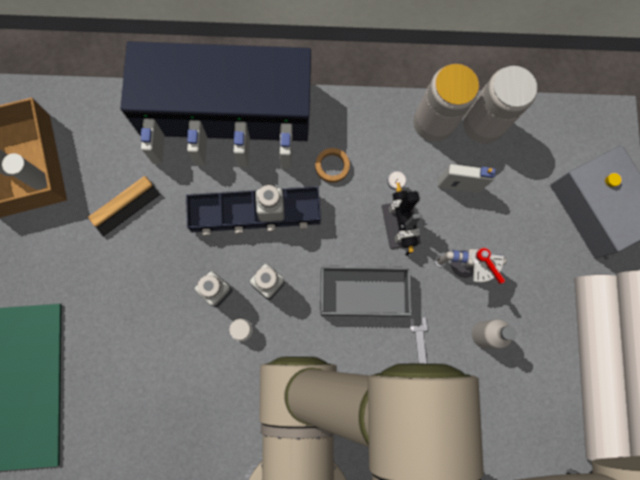

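View pics/wrist0.png

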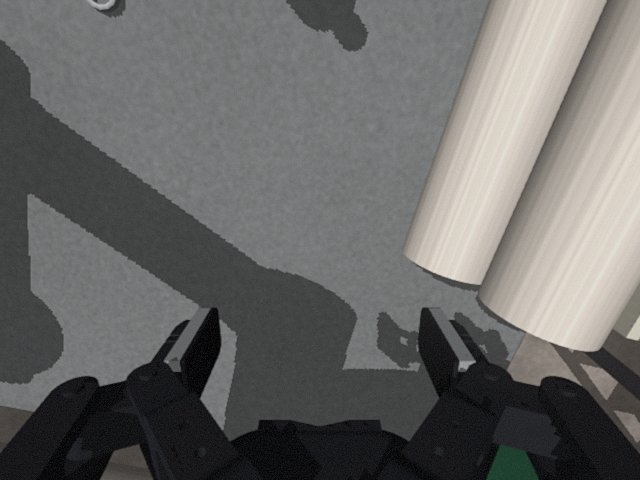

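```bash
cat > h.py <<'E'
import numpy as np,cv2
from cell import bot,cams
from scipy.spatial.transform import Rotation as R
def pose(n):
    i=cams.camera_info(n);K=i["intrinsics"]
    if n=="wrist":
        s=bot.get_state();T=np.eye(4);T[:3,:3]=R.from_quat(s["orientation"]).as_matrix();T[:3,3]=s["eef_pos"]
        return K,T@i["tool_from_camera"]
    return K,i["extrinsics"]
def ray(KT,u,v,z):
    K,T=KT;d=np.linalg.inv(K)@[u,v,1];d=T[:3,:3]@[d[0],-d[1],-d[2]];o=T[:3,3]
    return o+d*(z-o[2])/d[2]
def proj(KT,p):
    K,T=KT;c=T[:3,:3].T@(np.array(p)-T[:3,3]);q=K@[c[0],-c[1],-c[2]];return q[:2]/q[2]
def crop(im,x0,y0,x1,y1,f,name):
    c=cv2.resize(im[y0:y1,x0:x1],None,fx=f,fy=f,interpolation=cv2.INTER_CUBIC);cv2.imwrite("pics/"+name,c)
E
python3 - <<'E'
from h import *
im=cv2.imread("pics/top0.png")
crop(im,180,170,340,350,4,"tA.png") if 0 else crop(im,180,170,340,320,5,"tA.png")
crop(im,310,160,520,310,3.8,"tB.png")
im=cv2.imread("pics/scene0.png")
crop(im,300,180,440,310,4.5,"sA.png")
crop(im,130,180,310,340,3.7,"sB.png")
E
```

```text
(no output)
```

View pics/tA.png

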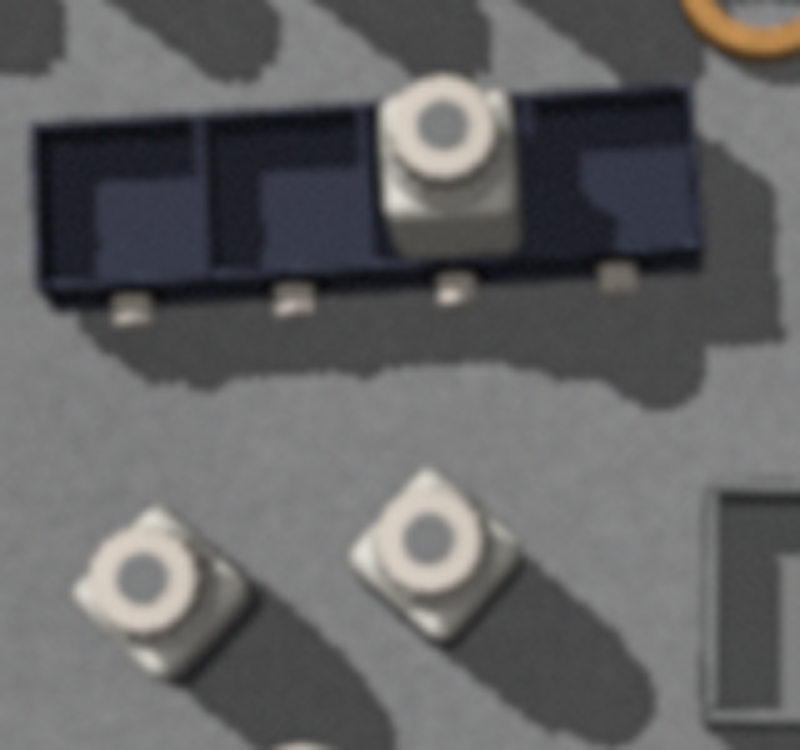

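View pics/tB.png

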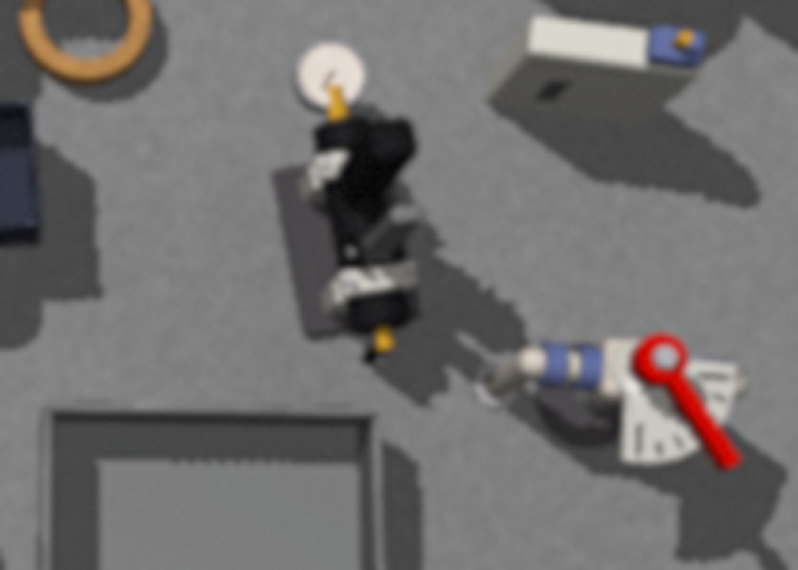

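View pics/sA.png

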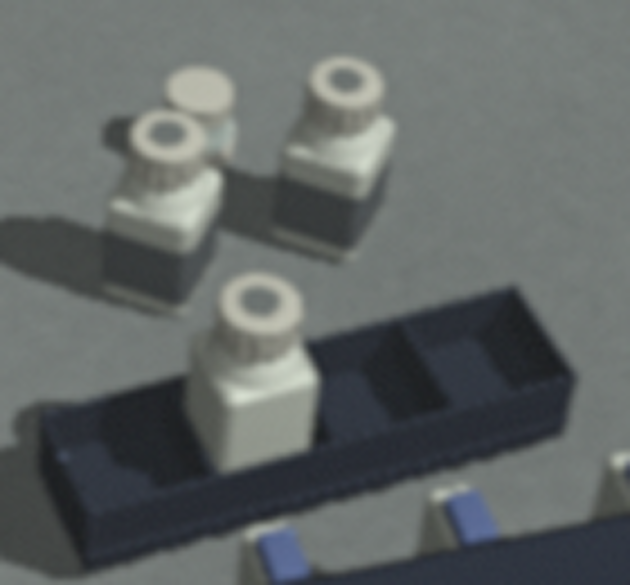

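View pics/sB.png

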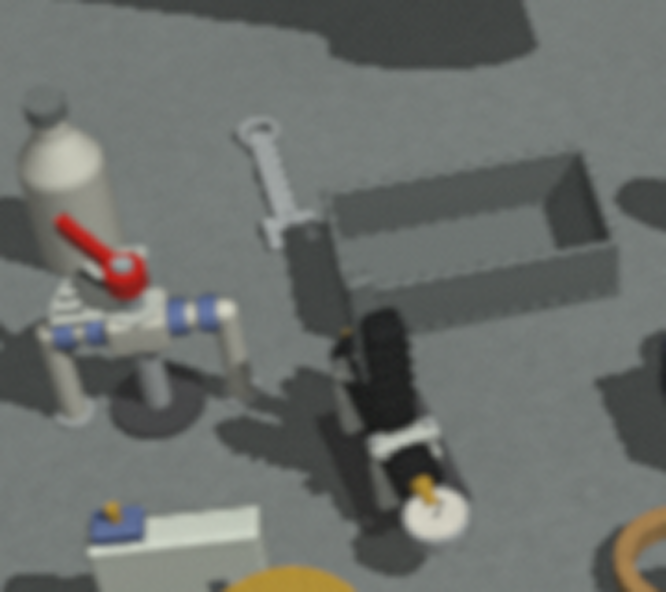

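Run:
```python
from h import *
np.set_printoptions(precision=4,suppress=True)
t=pose("top");s=pose("scene")
A=lambda x,y:(180+x/5,170+y/5);B=lambda x,y:(310+x/3.8,160+y/3.8)
SA=lambda x,y:(300+x/4.5,180+y/4.5);SB=lambda x,y:(130+x/3.7,180+y/3.7)
for n,p,q in(("spent",A(443,126),SA(262,301)),("fA",A(428,538),SA(168,133)),("fB",A(143,580),SA(346,78))):
    print(n,ray(t,*p,.122),ray(s,*q,.122))
for n,p in(("tl",A(36,127)),("tr",A(688,90)),("bl",A(42,285)),("br",A(700,252))): print("rack",n,ray(t,*p,.065))
for n,p in(("tl",B(45,410)),("tr",B(378,415))): print("crate",n,ray(t,*p,.055))
for n,p in(("tl",SB(330,195)),("tr",SB(582,152)),("br",SB(616,245)),("bl",SB(352,285))): print("crate s",n,ray(s,*p,.055))
for n,p in(("hub",B(662,357)),("tip",B(730,462))): print(n,ray(t,*p,.138))
for n,p in(("hub",SB(122,268)),("tip",SB(62,220))): print(n,ray(s,*p,.138))
print("crate bot", ray(t,322,316,.055),ray(t,410,318,.055))
print("griptop",ray(t,*B(395,140),.167),ray(s,*SB(383,320),.167))
```

```text
spent [0.6303 0.081  0.122 ] [0.6002 0.0916 0.122 ]
fA [0.4562 0.0801 0.122 ] [0.4602 0.0801 0.122 ]
fB [0.4357 0.195  0.122 ] [0.4393 0.196  0.122 ]
rack tl [0.6399 0.2633 0.065 ]
rack tr [ 0.6661 -0.0233  0.065 ]
rack bl [0.5689 0.2558 0.065 ]
rack br [ 0.5926 -0.0303  0.065 ]
crate tl [ 0.4892 -0.0371  0.055 ]
crate tr [ 0.492  -0.2282  0.055 ]
crate s tl [ 0.4038 -0.2258  0.055 ]
crate s tr [ 0.4034 -0.0411  0.055 ]
crate s br [ 0.5005 -0.0389  0.055 ]
crate s bl [ 0.4939 -0.2235  0.055 ]
hub [ 0.5159 -0.3648  0.138 ]
tip [ 0.4602 -0.3994  0.138 ]
hub [ 0.5216 -0.3656  0.138 ]
tip [ 0.4696 -0.4     0.138 ]
crate bot [ 0.3855 -0.0397  0.055 ] [ 0.3865 -0.2285  0.055 ]
griptop [ 0.6239 -0.2158  0.167 ] [ 0.6306 -0.2141  0.167 ]
```

Request:
jog_arm(
  targets=[10, 3, 0, 6, 4, 20, 7, 0, 12, 4, 30, 10, 0, 18, 4, 35, 11.8, 0, 18.5, 4, 35, 11.8, 0, 18.5, 4, 35, 11.8, 0, 18.5, 4, 35, 11.8, 0, 18.5, 4, 35, 11.8, 0, 18.5, 4, 35, 11.8, 0, 18.5, 4, 35, 11.8, 0, 18.5, 4],
)

```text
clock: 1.15
eef_pos: [0.4789, -0.3908, 0.2309]
orientation: [0.959, 0.282, -0.0, -0.0]
ft_force: [0.1, 0.5, 0.1]
width: 0.0403
```

Run:
```python
from h import *
np.set_printoptions(precision=4,suppress=True)
s=bot.get_state();print(s["eef_pos"],s["orientation"],s["width"],s["clock"])
im=cams.capture("wrist")[:,:,::-1];cv2.imwrite("pics/w1.png",im)
im=cams.capture("top")[:,:,::-1];cv2.imwrite("pics/t1.png",im)
```

```text
[ 0.4789 -0.3908  0.2309] [ 0.9594  0.2822 -0.0003 -0.0003] 0.04028678417753118 1.15
```

View pics/w1.png

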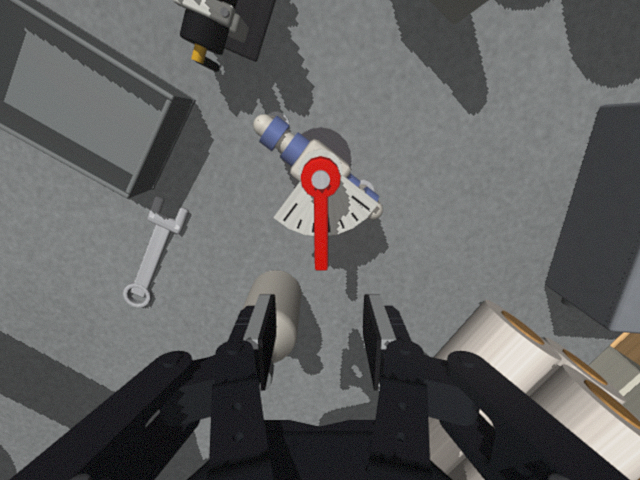

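Run:
```python
from h import *
np.set_printoptions(precision=4,suppress=True)
w=pose("wrist")
for n,p,z in(("hub",(321,180),.138),("tip",(321,269),.138),("shut",(292,212),.1),("open",(359,205),.1),("pipe1",(273,130),.1),("pipe2",(296,150),.1),("pipe3",(362,188),.1)): print(n,ray(w,*p,z))
print(proj(w,(.519,-.365,.1)))
im=cv2.imread("pics/t1.png");crop(im,420,220,560,380,4,"t1c.png")
im=cv2.imread("pics/w1.png");crop(im,220,100,420,300,3,"w1c.png")
im=cv2.imread("pics/top0.png");crop(im,420,220,560,380,3.75,"t0c.png")
```

```text
hub [ 0.5177 -0.3674  0.138 ]
tip [ 0.4628 -0.4028  0.138 ]
shut [ 0.4786 -0.365   0.1   ]
open [ 0.5126 -0.4073  0.1   ]
pipe1 [ 0.5249 -0.3201  0.1   ]
pipe2 [ 0.5218 -0.3423  0.1   ]
pipe3 [ 0.5251 -0.4014  0.1   ]
[319.0555 169.3977]
```

View pics/w1c.png

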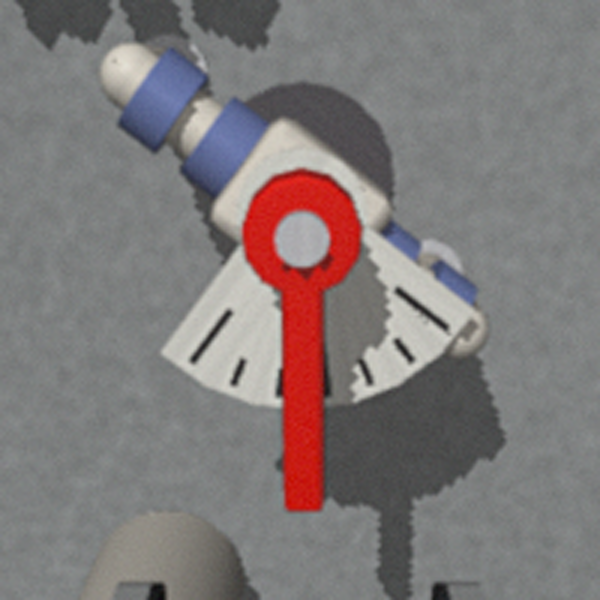

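View pics/t0c.png

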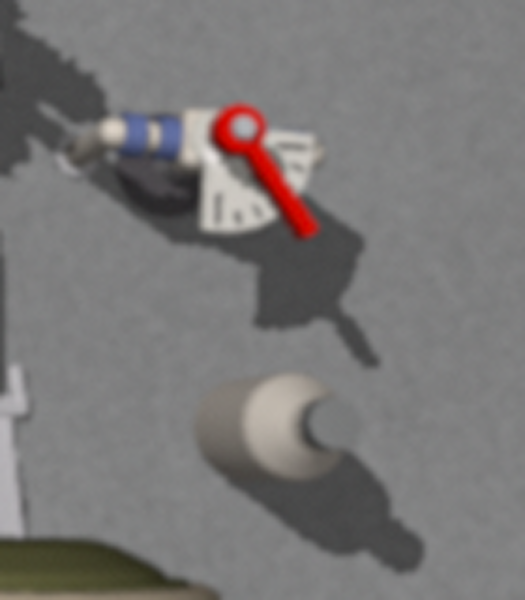

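Run:
```python
from h import *
np.set_printoptions(precision=4,suppress=True)
w=pose("wrist");t=pose("top");f=lambda x,y:(220+x/3,100+y/3)
a=[ray(w,*f(*p),.1) for p in((231,312),(193,362),(397,290),(446,328))]
for d in(a[1]-a[0],a[3]-a[2]): print(np.degrees(np.arctan2(d[1],d[0])))
A=np.array([(a[1]-a[0])[:2],-(a[3]-a[2])[:2]]).T
k=np.linalg.solve(A,(a[2]-a[0])[:2]);print("int",a[0][:2]+k[0]*(a[1]-a[0])[:2])
g=lambda x,y:(420+x/3.75,220+y/3.75)
print("cleaner",ray(t,*g(297,425),.105),ray(t,*g(332,420),.15))
f=lambda x,y:(220+x/3,100+y/3)
print(ray(w,*f(302,240),.14),[ray(w,*f(*p),.138) for p in((283,400),(283,510),(323,400),(323,510))])
```

```text
175.24612779335828
-94.78648445485692
int [ 0.5179 -0.3675]
cleaner [ 0.3576 -0.4014  0.105 ] [ 0.3592 -0.4037  0.15  ]
[ 0.5179 -0.367   0.14  ] [array([ 0.4834, -0.3839,  0.138 ]), array([ 0.4595, -0.3991,  0.138 ]), array([ 0.4885, -0.3918,  0.138 ]), array([ 0.4648, -0.4073,  0.138 ])]
```

Request:
jog_arm(
  targets=[-0.1, -0.2, -4, 0, 4, -0.1, -0.2, -8, 0, 4, -0.1, -0.2, -11, 0, 4, -0.1, -0.2, -11.6, 0, 4, -0.1, -0.2, -11.6, 0, 4, -0.1, -0.2, -11.6, 0, 0.5, -0.1, -0.2, -11.6, 0, 0.5, -0.1, -0.2, -11.6, 0, 0.5, -0.1, -0.2, -11.6, 0, 0.5, -0.1, -0.2, -11.6, 0, 0.5, -0.1, -0.2, -11.6, 0, 0.5],
  squeeze=25,
)

```text
clock: 2.35
eef_pos: [0.4783, -0.3932, 0.1172]
orientation: [0.959, 0.282, 0.0, 0.001]
ft_force: [-3.2, 1.4, 6.4]
width: 0.0098
```

Run:
```python
from h import *
np.set_printoptions(precision=4,suppress=True)
h=np.array([.518,-.367]);p0=h+.048*np.array([np.cos(np.radians(175.2+37.5)),np.sin(np.radians(175.2+37.5))])
for th in(32,26,20,14,8,4,0,-3,30,60,90,93,45,48,42):
    a=np.radians(175.2+th);p=h+.048*np.array([np.cos(a),np.sin(a)]);print(th,p,(p-p0)*100,th-37.5)
```

```text
32 [ 0.4753 -0.3889] [-0.2299  0.3991] -5.5
26 [ 0.4732 -0.3844] [-0.4359  0.8574] -11.5
20 [ 0.4717 -0.3796] [-0.5928  1.3346] -17.5
14 [ 0.4706 -0.3747] [-0.699   1.8257] -23.5
8 [ 0.4701 -0.3697] [-0.7533  2.3252] -29.5
4 [ 0.47   -0.3663] [-0.7603  2.6602] -33.5
0 [ 0.4702 -0.363 ] [-0.7439  2.9948] -37.5
-3 [ 0.4704 -0.3605] [-0.7163  3.2446] -40.5
30 [ 0.4746 -0.3874] [-0.3039  0.5494] -7.5
60 [ 0.4906 -0.4064] [ 1.2998 -1.3484] 22.5
90 [ 0.514  -0.4148] [ 3.6376 -2.19  ] 52.5
93 [ 0.5165 -0.415 ] [ 3.8885 -2.2045] 55.5
45 [ 0.4813 -0.398 ] [ 0.373 -0.505] 7.5
48 [ 0.483  -0.3999] [ 0.5402 -0.6927] 10.5
42 [ 0.4798 -0.396 ] [ 0.2159 -0.3089] 4.5
```

Request:
jog_arm(
  targets=[-0.2, 0.4, 0.2, -5.5, 0.5, -0.4, 0.9, 0.2, -11.5, 0.5, -0.6, 1.3, 0.2, -17.5, 0.5, -0.7, 1.8, 0.2, -23.5, 0.5, -0.75, 2.3, 0.2, -29.5, 0.5, -0.75, 2.7, 0.2, -33.5, 0.5, -0.75, 3.0, 0.2, -37.5, 0.5, -0.7, 3.2, 0.2, -40, 0.5, -0.7, 3.2, 0.2, -40, 0.5, -0.7, 3.2, 0.2, -40, 0.5, -0.7, 3.2, 0.2, -40, 0.5],
)

```text
clock: 3.45
eef_pos: [0.4703, -0.3621, 0.1174]
orientation: [0.998, -0.063, -0.001, 0.001]
ft_force: [-5.3, -6.8, -5.2]
width: 0.0092
```

Request:
jog_arm(
  targets=[0, 0, 0, 0, 4, 0, 0, 0, 0, 4, 0, 0, 0, 0, 4, 0, 0, 4, 0, 4, 0, 0, 9, 2, 4, 0, 0, 12, 2, 4, 0, 0, 12, 2, 4, 0, 0, 12, 2, 4],
)

```text
clock: 4.25
eef_pos: [0.4713, -0.3607, 0.2374]
orientation: [0.999, -0.046, 0.0, 0.0]
ft_force: [-0.9, -0.0, -0.1]
width: 0.0398
```

Run:
```python
from h import *
im=cams.capture("wrist")[:,:,::-1];crop(im,200,80,440,310,2.5,"w2.png")
im=cams.capture("top")[:,:,::-1];cv2.imwrite("pics/t2.png",im)
crop(im,180,170,340,320,5,"t2A.png")
```

```text
(no output)
```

View pics/w2.png

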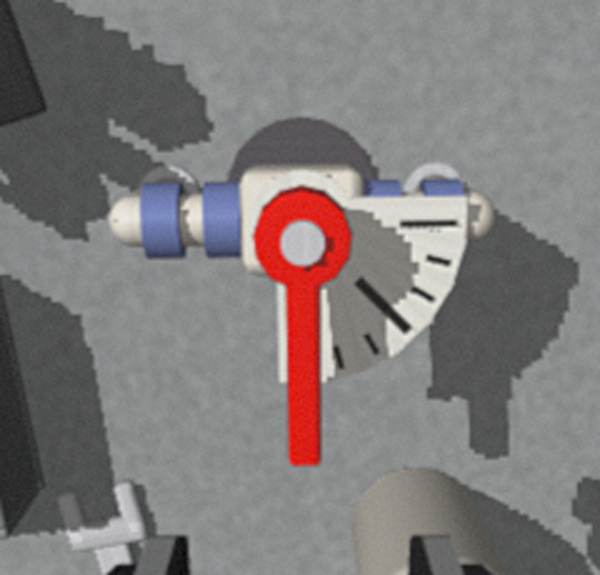

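View pics/t2A.png

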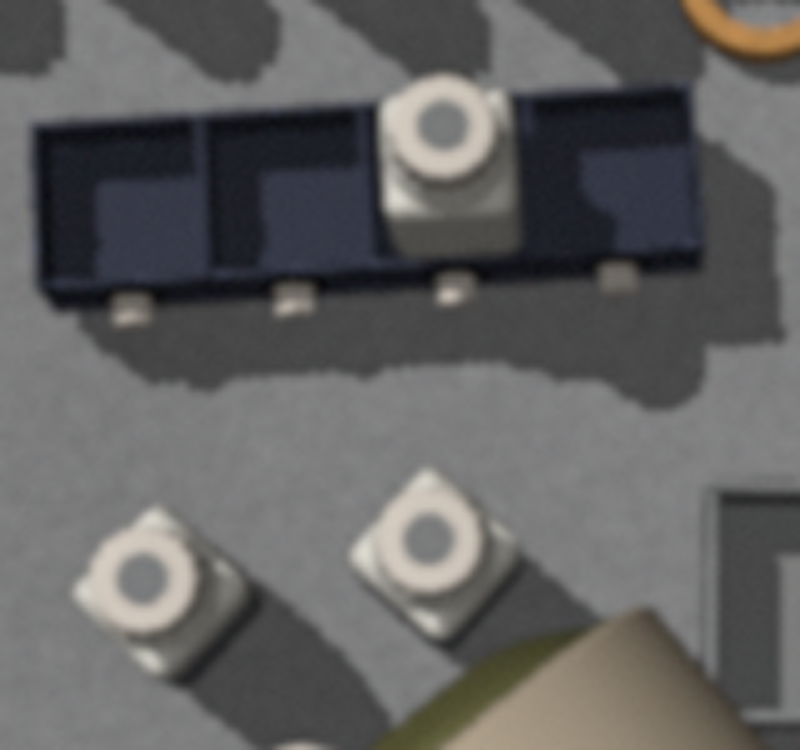

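Request:
jog_arm(
  targets=[3, 4.5, 2, 3, 6, 6, 9, 4, 6, 6, 9, 13.5, 5, 10, 6, 10, 18, 6, 10.5, 6, 11, 23, 6, 10.5, 6, 12, 28, 6, 10.5, 6, 13, 33, 6, 10.5, 6, 14, 38, 6, 10.5, 7, 14.2, 42, 6, 10.5, 7, 14.2, 44.6, 6, 10.5, 7, 14.2, 44.6, 6, 10.5, 7, 14.2, 44.6, 6, 10.5, 7],
)

```text
clock: 5.55
eef_pos: [0.613, 0.0854, 0.296]
orientation: [0.999, 0.046, -0.001, 0.0]
ft_force: [-0.1, -0.7, -0.3]
width: 0.0703
```

Run:
```python
from h import *
print(bot.get_state()["eef_pos"],bot.get_state()["orientation"])
im=cams.capture("wrist")[:,:,::-1];cv2.imwrite("pics/w3.png",im)
w=pose("wrist")
np.set_printoptions(precision=4,suppress=True)
print(ray(pose("top"),268.6,195.2,.152),ray(pose("scene"),300+262/4.5,180+301/4.5,.152))
```

```text
[0.61304699 0.08540988 0.29599387] [ 9.98921905e-01  4.64088528e-02 -1.11554872e-03  3.21512605e-05]
[0.622  0.0792 0.152 ] [0.6267 0.0806 0.152 ]
```

View pics/w3.png

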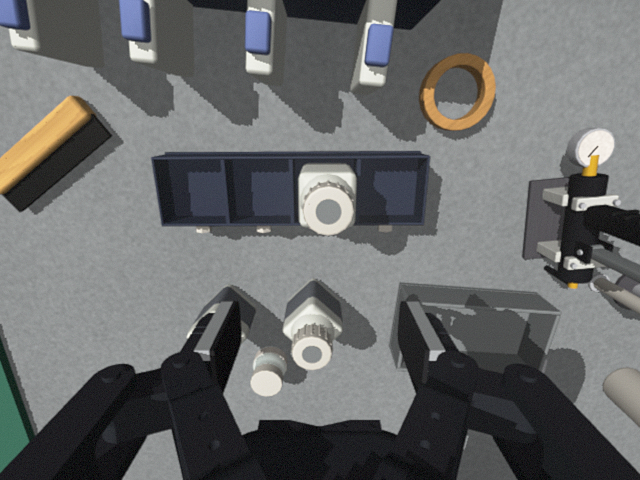

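Run:
```python
from h import *
np.set_printoptions(precision=4,suppress=True)
im=cv2.imread("pics/w3.png");crop(im,140,140,450,240,2.5,"w3a.png");crop(im,270,260,580,400,2.5,"w3b.png")
w=pose("wrist")
print(ray(w,328,209.5,.152),ray(w,312,351,.122))
```

```text
[0.6269 0.0786 0.152 ] [0.4626 0.0788 0.122 ]
```

View pics/w3a.png

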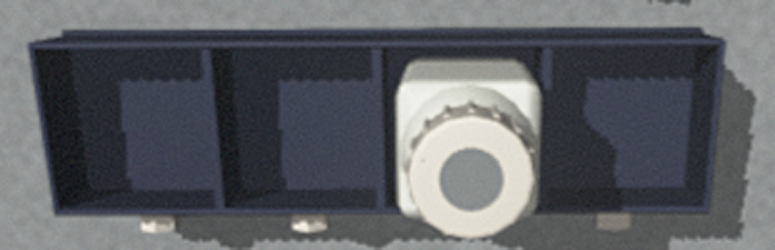

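View pics/w3b.png

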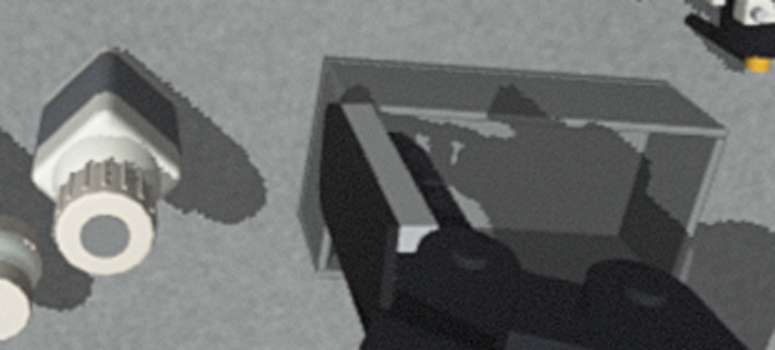

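Run:
```python
from h import *
np.set_printoptions(precision=4,suppress=True)
w=pose("wrist")
a=lambda x,y:(140+x/2.5,140+y/2.5);b=lambda x,y:(270+x/2.5,260+y/2.5)
c=[ray(w,*a(*p),.065) for p in((30,43),(724,41),(712,212),(55,212))]
for q in c:print("rack",q)
m=np.mean(c,0);d=(c[0]-c[1]+c[3]-c[2]);yaw=np.arctan2(-d[0],d[1]);print(m,np.degrees(yaw),[np.linalg.norm(c[i]-c[i-1]) for i in range(4)])
for k in range(4):
    o=(k-1.5)*.072;print(k,m[:2]+o*np.array([-np.sin(yaw),np.cos(yaw)]))
print("crate BR",ray(w,*b(725,130),.055),"left front",ray(w,*b(320,235),.055))
t=pose("top");A=lambda x,y:(180+x/5,170+y/5)
for P in(((428,468),(350,552),(440,642),(520,548)),((155,505),(72,590),(170,680),(250,590))):
    q=np.array([ray(t,*A(*p),.082) for p in P]);print(q.mean(0));
    for i in(0,1):
        d=q[i+2]-q[i];print(np.linalg.norm(d),(np.degrees(np.arctan2(d[1],d[0]))+45)%90)
```

```text
rack [0.6452 0.264  0.065 ]
rack [ 0.6726 -0.0261  0.065 ]
rack [ 0.5985 -0.0351  0.065 ]
rack [0.5717 0.2575 0.065 ]
[0.622  0.1151 0.065 ] 5.324499104666176 [np.float64(0.07382268086991092), np.float64(0.2913765796709407), np.float64(0.07466364705628431), np.float64(0.2938039035895578)]
0 [0.632  0.0075]
1 [0.6254 0.0792]
2 [0.6187 0.1509]
3 [0.612  0.2226]
crate BR [ 0.4993 -0.2285  0.055 ] left front [ 0.419  -0.0367  0.055 ]
[0.4551 0.0795 0.082 ]
0.07402497085832163 51.25926500040782
0.07172360295783456 48.03746396722423
[0.4354 0.1933 0.082 ]
0.07418897014049627 53.257173460823594
0.07461921671575639 46.66597224097485
```

Request:
jog_arm(
  targets=[1.3, -0.6, 0, 0, 6.5, 1.3, -0.6, -5, 0, 6.5, 1.3, -0.6, -10, 0, 6.5, 1.3, -0.6, -14, 0, 6.5, 1.3, -0.6, -17.2, 0, 6.5, 1.3, -0.6, -17.2, 0, 6.5, 1.3, -0.6, -17.2, 0, 6.5, 1.3, -0.6, -17.2, 0, 3, 1.3, -0.6, -17.2, 0, 3, 1.3, -0.6, -17.2, 0, 3, 1.3, -0.6, -17.2, 0, 3, 1.3, -0.6, -17.2, 0, 3, 1.3, -0.6, -17.2, 0, 3],
  squeeze=30,
)

```text
clock: 6.9
eef_pos: [0.6273, 0.079, 0.1277]
orientation: [0.999, 0.046, 0.002, 0.0]
ft_force: [-1.7, 0.4, 6.6]
width: 0.043
```

Request:
jog_arm(
  targets=[0, 0, 1, 0, 3, 0, 0, 4, 0, 3, 0, 0, 8, 0, 3, 0, 0, 12, 0, 3, -2, -3, 12, -1, 3, -5, -6, 12, -3, 3, -8, -9, 12, -5, 3, -11, -13, 12, -5, 3, -15, -17, 12, -5, 3, -18, -20, 12, -5, 3, -18.4, -21.2, 12, -5, 3, -18.4, -21.2, 12, -5, 3, -18.4, -21.2, 12, -5, 3],
)

```text
clock: 8.2
eef_pos: [0.4429, -0.1325, 0.2458]
orientation: [1.0, 0.002, 0.0, 0.0]
ft_force: [0.0, -0.3, -0.2]
width: 0.0429
```

Run:
```python
from h import *
print(bot.get_state()["eef_pos"],bot.get_state()["width"])
a=cams.capture("wrist")[:,:,::-1];b=cams.capture("scene")[:,:,::-1]
cv2.imwrite("pics/w4.png",a)
crop(b,130,80,450,320,2.4,"s4.png")
```

```text
[ 0.44285622 -0.13247299  0.24581793] 0.04291517702548078
```

View pics/w4.png

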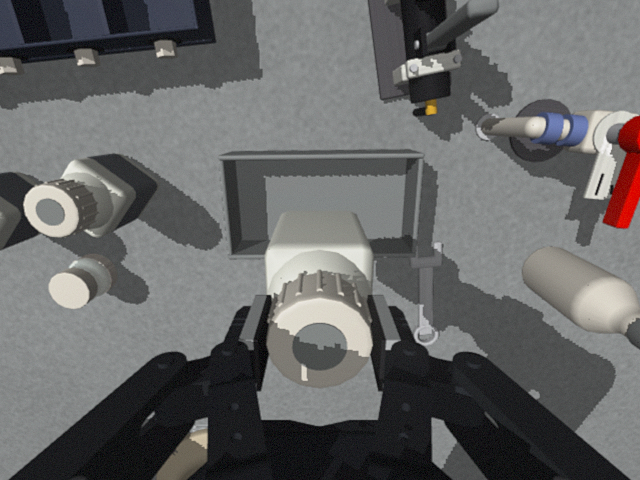

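View pics/s4.png

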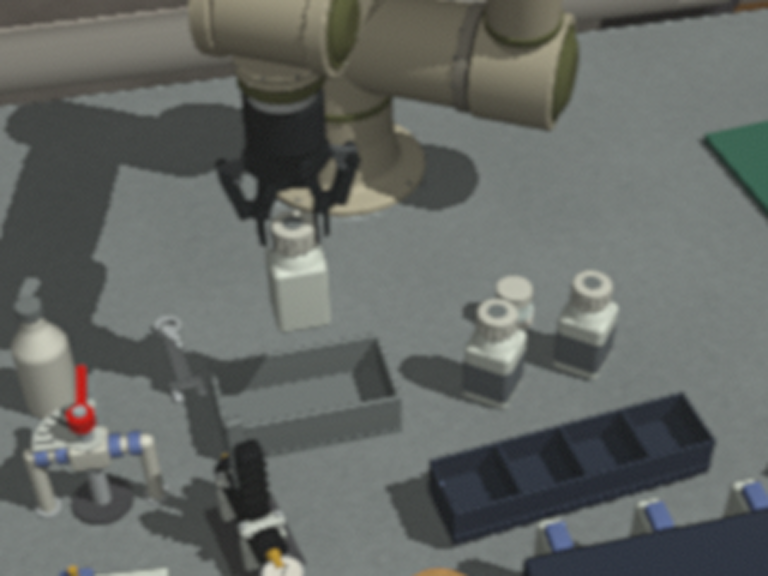

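Run:
```python
from h import *
np.set_printoptions(precision=4,suppress=True)
w=pose("wrist")
c=[ray(w,*p,.055) for p in((221,156),(424,155),(418,257),(231,257))]
print(np.array(c),np.mean(c,0))
print(ray(w,51,211,.122))
```

```text
[[ 0.4959 -0.0395  0.055 ]
 [ 0.498  -0.2291  0.055 ]
 [ 0.3959 -0.2333  0.055 ]
 [ 0.3947 -0.0413  0.055 ]] [ 0.4461 -0.1358  0.055 ]
[0.4588 0.0791 0.122 ]
```

Request:
jog_arm(
  targets=[0.3, -0.3, -4, 0, 3, 0.3, -0.3, -8, 0, 3, 0.3, -0.3, -11, 0, 3, 0.3, -0.3, -13.5, 0, 3, 0.3, -0.3, -14.1, 0, 3, 0.3, -0.3, -14.1, 0, 3, 0.3, -0.3, -14.1, 0, 3, 0.3, -0.3, -14.1, 0, 6.5, 0.3, -0.3, -14.1, 0, 6.5, 0.3, -0.3, -14.1, 0, 6.5, 0.3, -0.3, -12, 0, 6.5, 0.3, -0.3, -8, 0, 6.5, 0.3, -0.3, -3, 0, 6.5, 0.3, -0.3, 2, 0, 6.5, 0.3, -0.3, 2, 0, 6.5],
)

```text
clock: 9.8
eef_pos: [0.4471, -0.1368, 0.2717]
orientation: [1.0, 0.002, 0.005, 0.003]
ft_force: [-0.5, 0.2, -1.7]
width: 0.0649
```

Run:
```python
from h import *
print(bot.get_state()["eef_pos"],bot.get_state()["ft_force"])
a=cams.capture("wrist")[:,:,::-1];cv2.imwrite("pics/w5.png",a)
```

```text
[ 0.44706603 -0.13683618  0.2716823 ] [-0.47600949  0.24067658 -1.73313836]
```

View pics/w5.png

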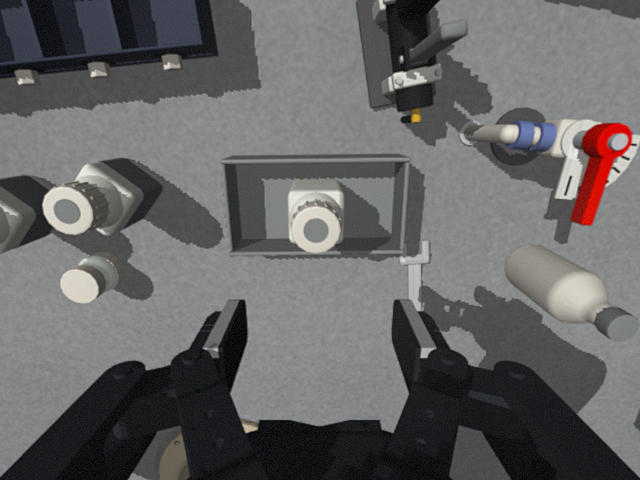

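Request:
jog_arm(
  targets=[0.2, 4, 0, 8, 6.5, 0.4, 8, 0, 16, 6.5, 0.6, 12, 0, 24, 6.5, 0.8, 16, 0, 32, 6.5, 1, 19, 0, 40, 6.5, 1.2, 21.5, 0, 47, 6.5, 1.2, 21.5, 0, 49.3, 6.5, 1.2, 21.5, 0, 49.3, 6.5, 1.2, 21.5, 0, 49.3, 6.5],
)

```text
clock: 10.75
eef_pos: [0.457, 0.0789, 0.2646]
orientation: [0.908, 0.418, -0.001, -0.0]
ft_force: [-0.3, -0.6, -0.5]
width: 0.0648
```

Run:
```python
from h import *
print(bot.get_state()["eef_pos"],bot.get_state()["orientation"])
a=cams.capture("wrist")[:,:,::-1];cv2.imwrite("pics/w6.png",a)
crop(a,120,200,500,480,2.1,"w6c.png")
```

```text
[0.45703105 0.07892411 0.26462231] [ 9.08285981e-01  4.18349304e-01 -5.98143456e-04 -2.80253877e-04]
```

View pics/w6.png

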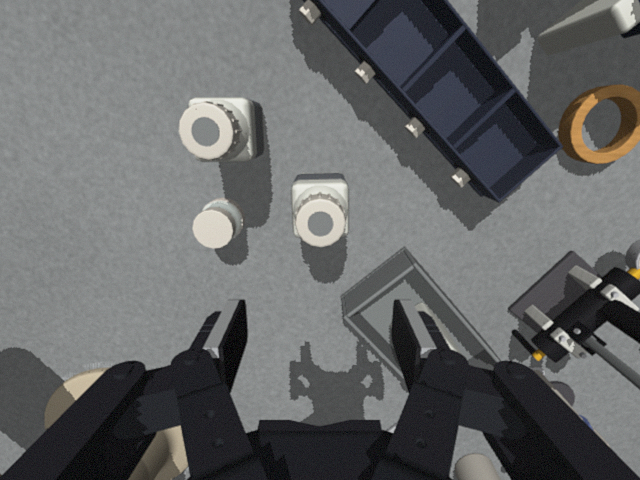

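Run:
```python
from h import *
w=pose("wrist")
print(ray(w,320.5,222,.122),ray(w,206,132,.122))
```

```text
[0.45984724 0.08029725 0.122     ] [0.43911439 0.19426242 0.122     ]
```

Request:
jog_arm(
  targets=[0.3, 0.1, -4, 0, 6.5, 0.3, 0.1, -8, 0, 6.5, 0.3, 0.1, -12, 0, 6.5, 0.3, 0.1, -15.5, 0, 6.5, 0.3, 0.1, -16.8, 0, 6.5, 0.3, 0.1, -16.8, 0, 6.5, 0.3, 0.1, -16.8, 0, 3, 0.3, 0.1, -16.8, 0, 3, 0.3, 0.1, -16.8, 0, 3, 0.3, 0.1, -16.8, 0, 3, 0.3, 0.1, -16.8, 0, 3, 0.3, 0.1, -16.8, 0, 3],
  squeeze=50,
)

```text
clock: 12.0
eef_pos: [0.4609, 0.0801, 0.0985]
orientation: [0.908, 0.419, 0.001, 0.001]
ft_force: [-2.2, 0.6, 6.9]
width: 0.0423
```

Request:
jog_arm(
  targets=[0.3, 0, 3, 0, 3, 0.3, 0, 8, 0, 3, 0.3, 0, 12.5, -4, 3, 3, 0, 13, -10, 3, 6, 0, 13, -17, 3, 9, 0, 13, -24, 3, 12, 0, 13, -31, 3, 15, 0, 13, -37, 3, 16.5, 0, 13, -42, 3, 16.5, 0, 13, -44.2, 3, 16.5, 0, 13, -44.2, 3, 16.5, 0, 13, -44.2, 3],
)

```text
clock: 13.2
eef_pos: [0.625, 0.0802, 0.2274]
orientation: [0.999, 0.047, -0.0, -0.0]
ft_force: [-0.3, 0.4, -2.7]
width: 0.0424
```

Run:
```python
from h import *
print(bot.get_state()["eef_pos"],bot.get_state()["orientation"])
a=cams.capture("wrist")[:,:,::-1];cv2.imwrite("pics/w7.png",a)
a=cams.capture("top")[:,:,::-1];crop(a,160,140,360,290,4,"t7.png")
```

```text
[0.62502412 0.08018034 0.22736971] [ 9.98881159e-01  4.72908642e-02 -6.16239048e-05 -2.07913054e-06]
```

View pics/w7.png

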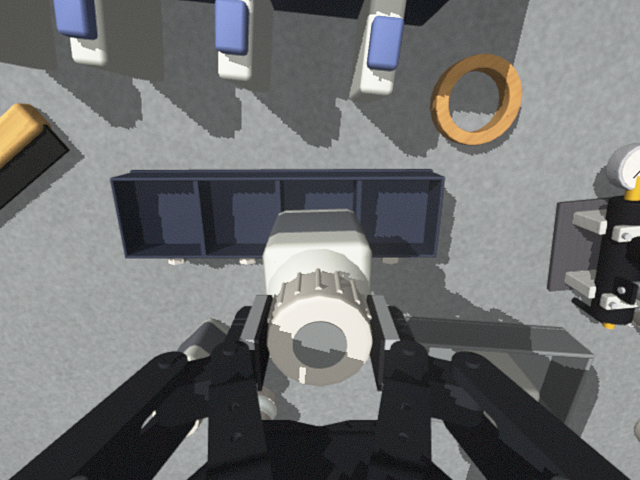

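View pics/t7.png

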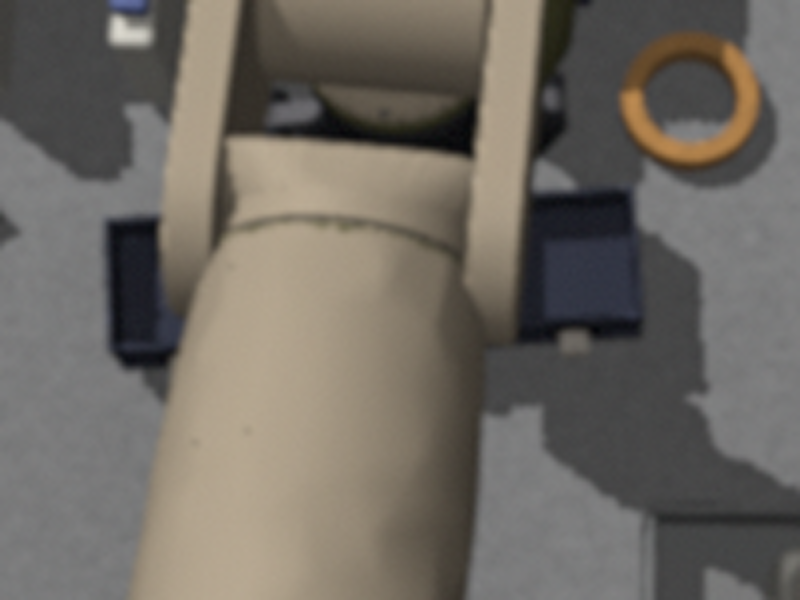

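Request:
jog_arm(
  targets=[0, -0.1, -3, 0, 3, 0, -0.1, -5, 0, 3, 0, -0.1, -7, 0, 3, 0, -0.1, -8.5, 0, 3, 0, -0.1, -9.6, 0, 3, 0, -0.1, -9.6, 0, 3, 0, -0.1, -9.6, 0, 3],
)

```text
clock: 14.0
eef_pos: [0.6255, 0.0791, 0.132]
orientation: [0.999, 0.047, 0.001, 0.0]
ft_force: [1.0, -0.2, -1.5]
width: 0.0426
```

Request:
jog_arm(
  targets=[0, 0, -0.2, 0, 3, 0, 0, -0.2, 0, 3, 0, 0, -0.2, 0, 6.5, 0, 0, -0.2, 0, 6.5, 0, 0, -0.2, 0, 6.5, 0, 0, 3, 0, 6.5, 0, 0, 8, 0, 6.5, 0, 0, 13, 4, 6.5, -3, 2, 14, 10, 6.5, -6, 4, 14, 18, 6.5, -9, 6, 14, 26, 6.5, -12, 8, 14, 34, 6.5, -15, 10, 14, 40, 6.5, -18, 11.5, 14, 44, 6.5, -18.6, 11.5, 14, 44, 6.5, -18.6, 11.5, 14, 44, 6.5],
)

```text
clock: 15.6
eef_pos: [0.439, 0.1943, 0.2719]
orientation: [0.909, 0.418, 0.001, 0.0]
ft_force: [0.8, -0.9, 0.0]
width: 0.0653
```

Run:
```python
from h import *
print(bot.get_state()["eef_pos"],bot.get_state()["orientation"])
a=cams.capture("wrist")[:,:,::-1];cv2.imwrite("pics/w8.png",a)
a=cams.capture("scene")[:,:,::-1];crop(a,130,80,450,320,2.4,"s8.png")
```

```text
[0.4389959  0.19430096 0.27192013] [9.08675066e-01 4.17503532e-01 6.10840358e-04 2.28719751e-04]
```

View pics/w8.png

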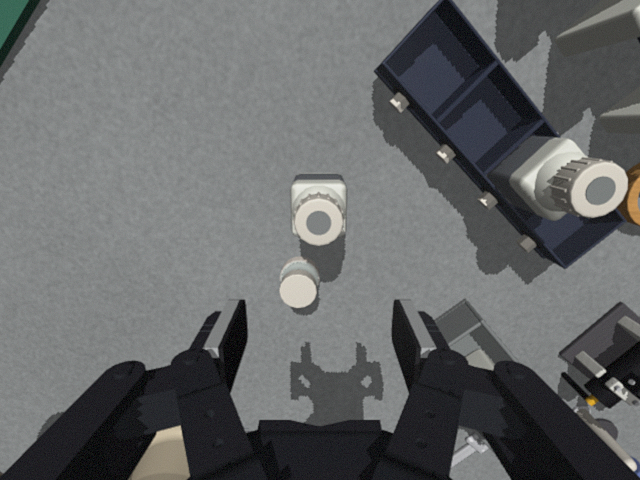

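View pics/s8.png

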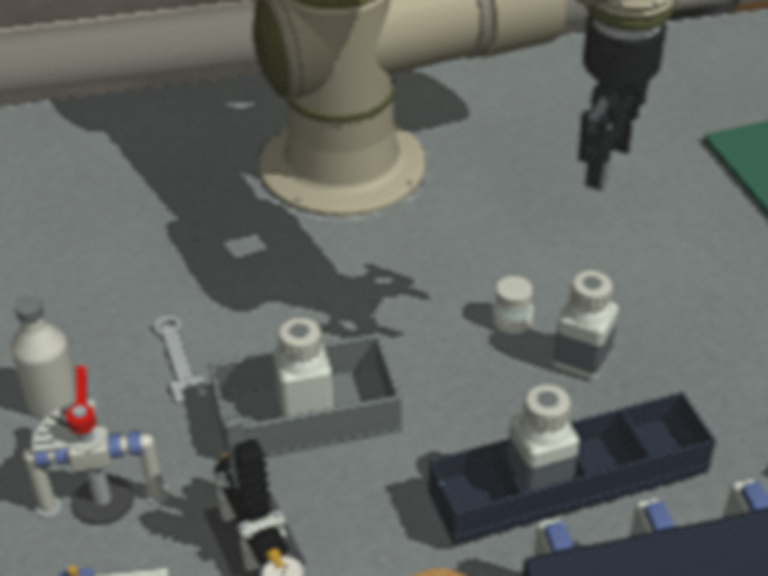

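Request:
jog_arm(
  targets=[0.2, 0.1, -4, 0, 6.5, 0.2, 0.1, -8, 0, 6.5, 0.2, 0.1, -12, 0, 6.5, 0.2, 0.1, -15.5, 0, 6.5, 0.2, 0.1, -17.1, 0, 6.5, 0.2, 0.1, -17.1, 0, 6.5, 0.2, 0.1, -17.1, 0, 3, 0.2, 0.1, -17.1, 0, 3, 0.2, 0.1, -17.1, 0, 3, 0.2, 0.1, -17.1, 0, 3, 0.2, 0.1, -17.1, 0, 3, 0.2, 0.1, -17.1, 0, 3],
  squeeze=50,
)

```text
clock: 16.9
eef_pos: [0.4421, 0.1953, 0.1015]
orientation: [0.909, 0.418, 0.001, 0.0]
ft_force: [-0.6, -0.0, 7.7]
width: 0.0426
```

Request:
jog_arm(
  targets=[0, 0, 3, 0, 3, 0, 0, 8, 0, 3, 0, 0, 12.5, -4, 3, 3, 0.5, 13, -10, 3, 6, 1, 13, -17, 3, 9, 1.5, 13, -24, 3, 12, 2, 13, -31, 3, 15, 2.5, 13, -37, 3, 17.1, 2.8, 13, -42, 3, 17.1, 2.8, 13, -44.2, 3, 17.1, 2.8, 13, -44.2, 3, 17.1, 2.8, 13, -44.2, 3],
)

```text
clock: 18.1
eef_pos: [0.6119, 0.2231, 0.2302]
orientation: [0.999, 0.046, -0.0, 0.0]
ft_force: [0.3, -0.5, -2.4]
width: 0.0426
```

Run:
```python
from h import *
print(bot.get_state()["eef_pos"],bot.get_state()["orientation"])
a=cams.capture("wrist")[:,:,::-1];cv2.imwrite("pics/w9.png",a)
```

```text
[0.61194175 0.22314624 0.23021208] [ 9.98959738e-01  4.56001514e-02 -2.54528609e-04  4.98176017e-05]
```

View pics/w9.png

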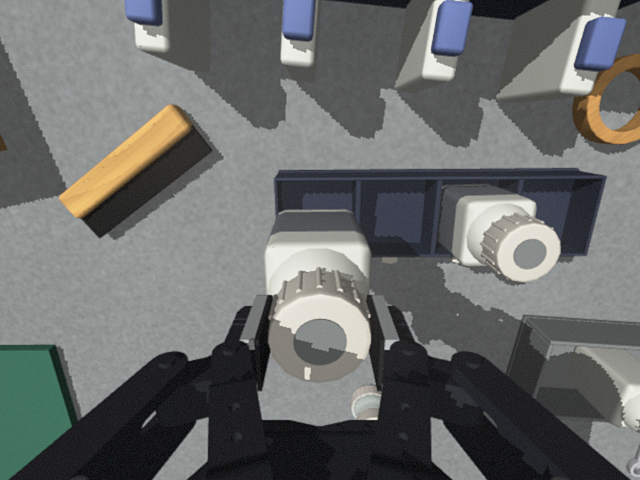

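Request:
jog_arm(
  targets=[0, 0, -3, 0, 3, 0, 0, -5, 0, 3, 0, 0, -7, 0, 3, 0, 0, -8.5, 0, 3, 0, 0, -9.7, 0, 3, 0, 0, -9.9, 0, 3, 0, 0, -9.9, 0, 3, 0, 0, -9.9, 0, 6.5, 0, 0, -9.9, 0, 6.5, 0, 0, -9.9, 0, 6.5, 0, 0, -6, 0, 6.5, 0, 0, -1, 0, 6.5, 0, 0, 4, 0, 6.5, -4, -1, 6, 0, 6.5, -8, -4, 6, 0, 6, -8, -9, 6, 0, 6, -8, -9, 6, 0, 6],
)

```text
clock: 19.85
eef_pos: [0.5318, 0.1292, 0.2913]
orientation: [0.999, 0.043, 0.001, 0.001]
ft_force: [-0.6, 0.1, 0.0]
width: 0.0601
```

Run:
```python
from h import *
np.set_printoptions(precision=4,suppress=True)
print(bot.get_state()["eef_pos"],bot.get_state()["orientation"])
a=cams.capture("wrist")[:,:,::-1];cv2.imwrite("pics/w10.png",a)
a=cams.capture("scene")[:,:,::-1];crop(a,130,80,450,320,2.4,"s10.png")
```

```text
[0.5318 0.1292 0.2913] [0.9991 0.0429 0.0007 0.0007]
```

View pics/w10.png

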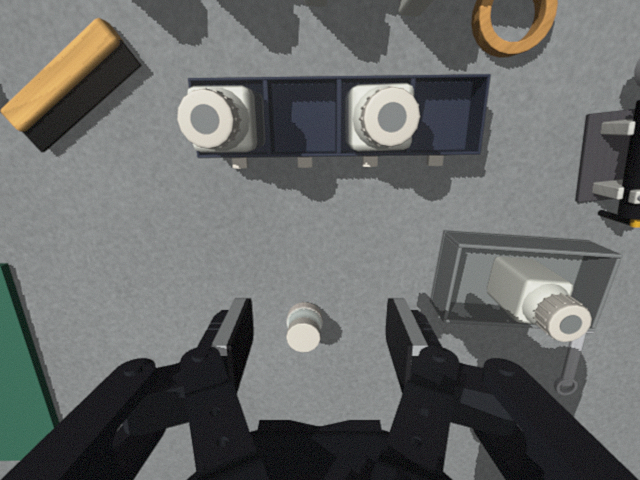

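View pics/s10.png

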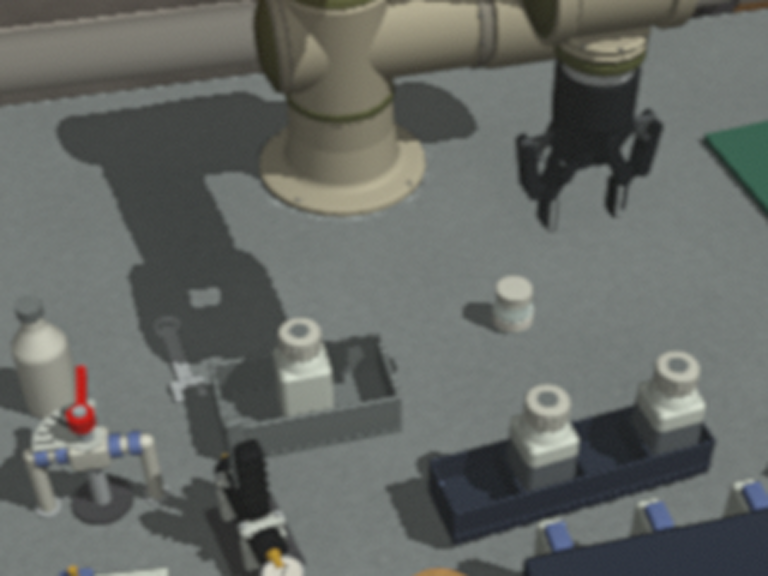

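Run:
```python
from h import *
np.set_printoptions(precision=4,suppress=True)
w=pose("wrist");s=pose("scene");S=lambda x,y:(130+x/2.4,80+y/2.4)
print(ray(w,206.5,119,.152),ray(w,391,116,.152),ray(w,569,322,.127))
print(ray(s,*S(678,366),.152),ray(s,*S(548,400),.152),ray(s,*S(299,332),.127))
```

```text
[0.6102 0.2262 0.152 ] [0.6248 0.086  0.152 ] [ 0.4476 -0.1279  0.127 ]
[0.6125 0.2234 0.152 ] [0.6261 0.0811 0.152 ] [ 0.4471 -0.1347  0.127 ]
```

Request:
jog_arm(
  targets=[-1, -4, 0, -3, 4, -2, -9, 0, -6, 4, -3, -14, 0, -9.7, 4, -4, -19, 0, -9.7, 4, -5, -24, 0, -9.7, 4, -6, -29, 0, -9.7, 4, -6.2, -34, 0, -9.7, 4, -6.2, -39, 0, -9.7, 4, -6.2, -44, 0, -9.7, 4, -6.2, -48, 0, -9.7, 4, -6.2, -49.2, -1, -9.7, 4, -6.2, -49.2, -2, -9.7, 4, -6.2, -49.2, -4, -9.7, 4, -6.2, -49.2, -6, -9.7, 4, -6.2, -49.2, -6, -9.7, 4],
)

```text
clock: 21.45
eef_pos: [0.4703, -0.3561, 0.2276]
orientation: [0.999, -0.039, -0.002, -0.002]
ft_force: [0.6, 0.7, -0.9]
width: 0.0398
```

Run:
```python
from h import *
print(bot.get_state()["eef_pos"],bot.get_state()["orientation"])
a=cams.capture("wrist")[:,:,::-1];cv2.imwrite("pics/w11.png",a)
```

```text
[ 0.47030993 -0.35612657  0.22764942] [ 0.99925132 -0.03859256 -0.00175678 -0.00208236]
```

View pics/w11.png

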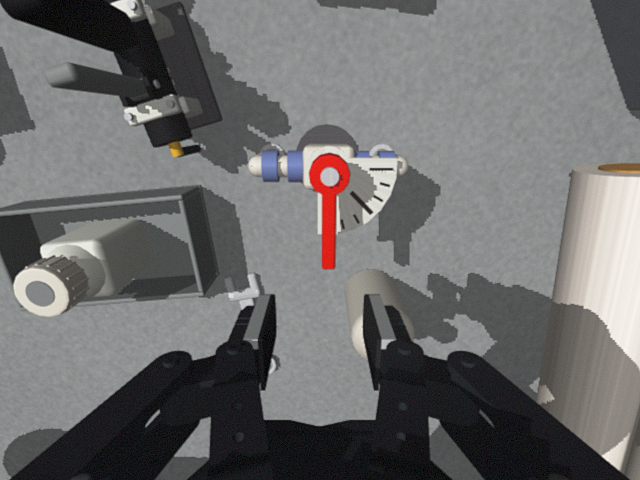

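Request:
jog_arm(
  targets=[0, -0.6, 0, 0, 4, 0, -0.6, 0, -0.4, 4, 0, -0.6, 0, -0.4, 4],
)

```text
clock: 21.8
eef_pos: [0.4705, -0.365, 0.231]
orientation: [0.999, -0.043, 0.0, 0.0]
ft_force: [0.2, -0.7, -0.3]
width: 0.0403
```

Request:
jog_arm(
  targets=[0, 0.2, -4, 0, 4, 0, 0.2, -8, 0, 4, 0, 0.2, -10.5, 0, 4, 0, 0.2, -11.2, 0, 4, 0, 0.2, -11.2, 0, 4, 0, 0.2, -11.2, 0, 0.5, 0, 0.2, -11.2, 0, 0.5, 0, 0.2, -11.2, 0, 0.5, 0, 0.2, -11.2, 0, 0.5, 0, 0.2, -11.2, 0, 0.5, 0, 0.2, -11.2, 0, 0.5],
  squeeze=25,
)

```text
clock: 22.9
eef_pos: [0.4708, -0.3629, 0.12]
orientation: [0.999, -0.043, 0.001, 0.001]
ft_force: [-1.4, 2.6, 6.1]
width: 0.0094
```

Run:
```python
from h import *
h=np.array([.518,-.367])
for th in list(range(0,97,6))+[91,93]:
    a=np.radians(175.2+th);p=h+.048*np.array([np.cos(a),np.sin(a)]);print(th,p.round(4),((p-[.470,-.363])*100).round(2))
```

```text
0 [ 0.4702 -0.363 ] [0.02 0.  ]
6 [ 0.47  -0.368] [ 0.  -0.5]
12 [ 0.4704 -0.373 ] [ 0.04 -1.  ]
18 [ 0.4713 -0.378 ] [ 0.13 -1.5 ]
24 [ 0.4727 -0.3828] [ 0.27 -1.98]
30 [ 0.4746 -0.3874] [ 0.46 -2.44]
36 [ 0.4769 -0.3919] [ 0.69 -2.89]
42 [ 0.4798 -0.396 ] [ 0.98 -3.3 ]
48 [ 0.483  -0.3999] [ 1.3  -3.69]
54 [ 0.4866 -0.4033] [ 1.66 -4.03]
60 [ 0.4906 -0.4064] [ 2.06 -4.34]
66 [ 0.4949 -0.4091] [ 2.49 -4.61]
72 [ 0.4994 -0.4112] [ 2.94 -4.82]
78 [ 0.5041 -0.413 ] [ 3.41 -5.  ]
84 [ 0.509  -0.4141] [ 3.9  -5.11]
90 [ 0.514  -0.4148] [ 4.4  -5.18]
96 [ 0.519 -0.415] [ 4.9 -5.2]
91 [ 0.5148 -0.4149] [ 4.48 -5.19]
93 [ 0.5165 -0.415 ] [ 4.65 -5.2 ]
```

Request:
jog_arm(
  targets=[0, -0.5, 0, 6, 0.5, 0, -1.0, 0, 12, 0.5, 0.1, -1.5, 0, 18, 0.5, 0.3, -2, 0, 24, 0.5, 0.5, -2.4, 0, 30, 0.5, 0.7, -2.9, 0, 36, 0.5, 1, -3.3, 0, 42, 0.5, 1.3, -3.7, 0, 48, 0.5, 1.7, -4, 0, 54, 0.5, 2.1, -4.3, 0, 60, 0.5, 2.5, -4.6, 0, 66, 0.5, 2.9, -4.8, 0, 72, 0.5, 3.4, -5, 0, 78, 0.5, 3.9, -5.1, 0, 84, 0.5, 4.4, -5.2, 0, 90, 0.5, 4.6, -5.2, 0, 92.5, 0.5, 4.6, -5.2, 0, 92.5, 0.5, 4.6, -5.2, 0, 92.5, 0.5],
)

```text
clock: 24.7
eef_pos: [0.5151, -0.4141, 0.12]
orientation: [0.722, 0.691, -0.0, -0.002]
ft_force: [-11.0, 7.7, 9.0]
width: 0.0092
```

Request:
jog_arm(
  targets=[0, 0, 0, 0, 4, 0, 0, 0, 0, 4, 0, 0, 0, 0, 4, 0, 0, 4, 0, 4, 0, 0, 9, 0, 4, 0, 0, 12, -2.5, 4, 0, 0, 12, -2.5, 4, 0, 0, 12, -2.5, 4],
)

```text
clock: 25.5
eef_pos: [0.5163, -0.4149, 0.2384]
orientation: [0.737, 0.676, -0.0, 0.0]
ft_force: [-0.2, 0.5, -0.4]
width: 0.0404
```

Run:
```python
from h import *
print(bot.get_state()["eef_pos"],bot.get_state()["orientation"])
a=cams.capture("wrist")[:,:,::-1];cv2.imwrite("pics/w12.png",a)
a=cams.capture("top")[:,:,::-1];crop(a,360,140,520,300,3.7,"t12.png")
```

```text
[ 0.51634275 -0.41486531  0.23836948] [ 7.36818011e-01  6.76091046e-01 -1.07070670e-05  3.42464874e-04]
```

View pics/w12.png

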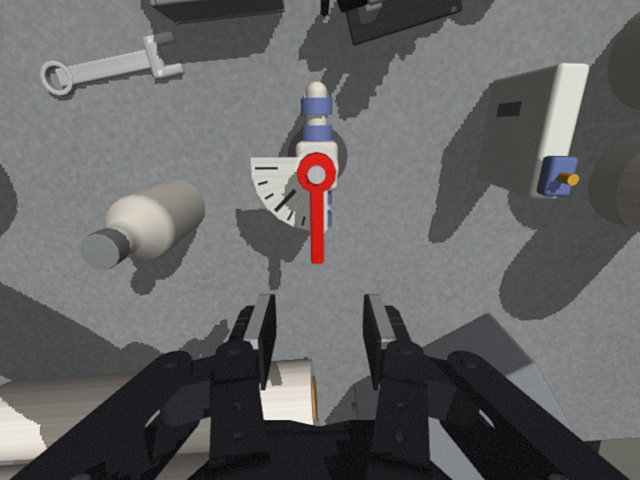

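View pics/t12.png

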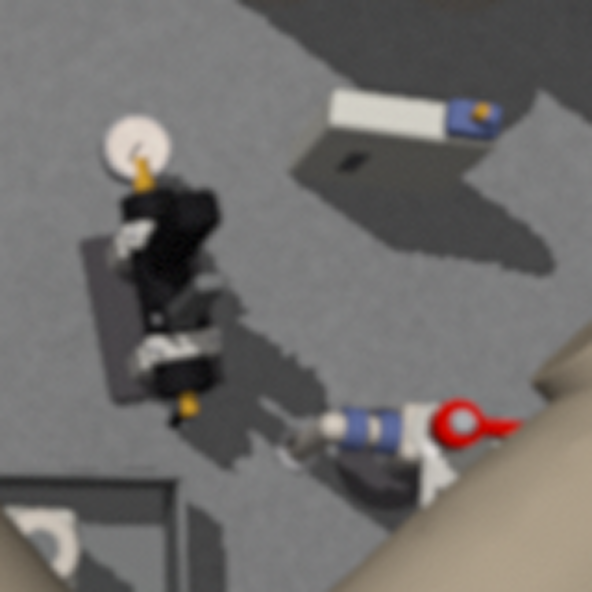

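Request:
jog_arm(
  targets=[0, 0, 3, 5, 7, 3, 4, 6, 10, 8.5, 5, 8, 6, 15, 8.5, 7, 12, 6, 15, 8.5, 9, 16, 6, 15, 8.5, 9.4, 19.5, 6, 15, 8.5, 9.4, 19.5, 6, 15, 8.5, 9.4, 19.5, 6, 15, 8.5, 9.4, 19.5, 6, 15, 8.5],
)

```text
clock: 26.5
eef_pos: [0.6099, -0.221, 0.2975]
orientation: [0.643, 0.766, -0.0, -0.001]
ft_force: [-0.1, 0.1, 0.2]
width: 0.0851
```

Run:
```python
from h import *
print(bot.get_state()["eef_pos"],bot.get_state()["orientation"])
a=cams.capture("wrist")[:,:,::-1];cv2.imwrite("pics/w13.png",a)
```

```text
[ 0.60990607 -0.22097746  0.2974557 ] [ 6.42866379e-01  7.65978068e-01 -2.36763518e-04 -6.02149516e-04]
```

View pics/w13.png

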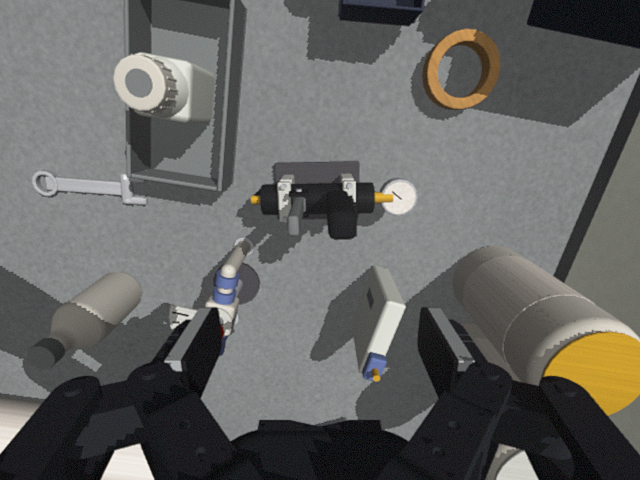

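Run:
```python
from h import *
a=cv2.imread("pics/w13.png");crop(a,240,150,440,260,4,"w13c.png")
```

```text
(no output)
```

View pics/w13c.png

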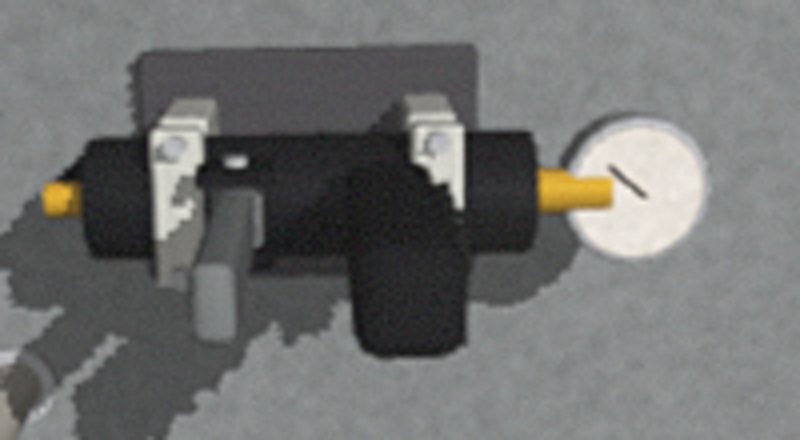

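Run:
```python
from h import *
np.set_printoptions(precision=4,suppress=True)
w=pose("wrist");c=lambda x,y:(240+x/4,150+y/4)
t=ray(w,*c(214,303),.164);g=ray(w,*c(411,303),.167)
d=(g-t)[:2];print(t,g,np.linalg.norm(d),np.degrees(np.arctan2(d[1],d[0])))
b=[ray(w,*c(*p),.104) for p in((85,145),(535,133),(45,198),(612,190))]
for i in(0,2):
    e=b[i+1]-b[i];print(np.degrees(np.arctan2(e[1],e[0])))
u=d/np.linalg.norm(d)
print("front",t[:2]-u*.005,"back",g[:2]+u*.012, "mid",(t[:2]-u*.005+g[:2]+u*.012)/2)
q=bot.get_state()["orientation"];print(2*np.degrees(np.arctan2(q[1],q[0])))
print("lever/pipe", proj(w,(.518,-.367,.1)))
```

```text
[ 0.589  -0.2226  0.164 ] [ 0.6287 -0.2147  0.167 ] 0.04049946041706415 11.209884190294044
11.504489602838989
10.795712035492118
front [ 0.5841 -0.2236] back [ 0.6405 -0.2124] mid [ 0.6123 -0.218 ]
99.96223208974777
lever/pipe [215.5274 321.2986]
```

Request:
jog_arm(
  targets=[0.9, 0.4, 0, 1.2, 8.5, 0.9, 0.4, -4, 1.2, 8.5, 0.9, 0.4, -8, 1.2, 8.5, 0.9, 0.4, -9.5, 1.2, 8.5, 0.9, 0.4, -9.5, 1.2, 8.5],
)

```text
clock: 27.05
eef_pos: [0.6181, -0.2166, 0.2004]
orientation: [0.635, 0.773, -0.001, -0.003]
ft_force: [-1.0, 0.4, 0.5]
width: 0.0846
```

Run:
```python
from h import *
print(bot.get_state()["eef_pos"],bot.get_state()["orientation"])
a=cams.capture("wrist")[:,:,::-1];cv2.imwrite("pics/w14.png",a)
```

```text
[ 0.61805959 -0.21657476  0.20035426] [ 6.34954910e-01  7.72544550e-01 -5.10955170e-04 -2.63064824e-03]
```

View pics/w14.png

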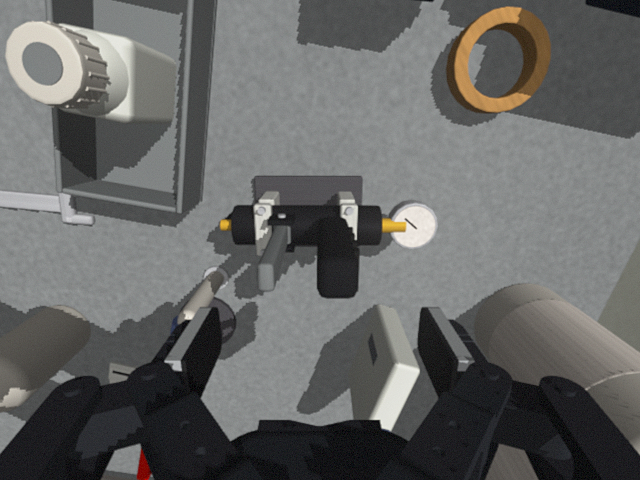

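Run:
```python
from h import *
np.set_printoptions(precision=4,suppress=True)
w=pose("wrist")
print(ray(w,266,279,.164),ray(w,339,280,.167));t=pose("top")
print("cart",[ray(t,*p,.119) for p in((450,170),(494,175))])
print("gauge",ray(w,392,226,.1),ray(w,392,226,.12))
print(bot.get_state()["eef_pos"])
```

```text
[ 0.5898 -0.2245  0.164 ] [ 0.6304 -0.2157  0.167 ]
cart [array([ 0.6994, -0.3039,  0.119 ]), array([ 0.6913, -0.3982,  0.119 ])]
gauge [ 0.6695 -0.1955  0.1   ] [ 0.6641 -0.1907  0.12  ]
[ 0.6188 -0.2168  0.2027]
```

Request:
jog_arm(
  targets=[0.1, 0, -3, 0, 8.5, 0.1, 0, -5.5, 0, 8.5, 0.1, 0, -7.5, 0, 8.5, 0.1, 0, -8.1, 0, 8.5, 0.1, 0, -8.1, 0, 8.5],
)

```text
clock: 27.6
eef_pos: [0.6205, -0.2164, 0.1231]
orientation: [0.635, 0.773, 0.0, 0.0]
ft_force: [-0.1, -0.2, -0.3]
width: 0.0851
```

Run:
```python
from h import *
print(bot.get_state()["eef_pos"],bot.get_state()["ft_force"])
a=cams.capture("wrist")[:,:,::-1];cv2.imwrite("pics/w15.png",a)
a=cams.capture("scene")[:,:,::-1];crop(a,130,160,330,320,4,"s15.png")
```

```text
[ 0.62051933 -0.21642728  0.12308058] [-0.0830583  -0.20680733 -0.3447976 ]
```

View pics/w15.png

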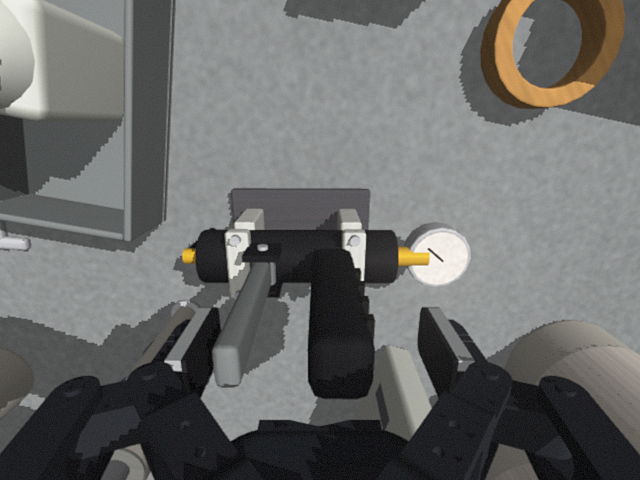

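View pics/s15.png

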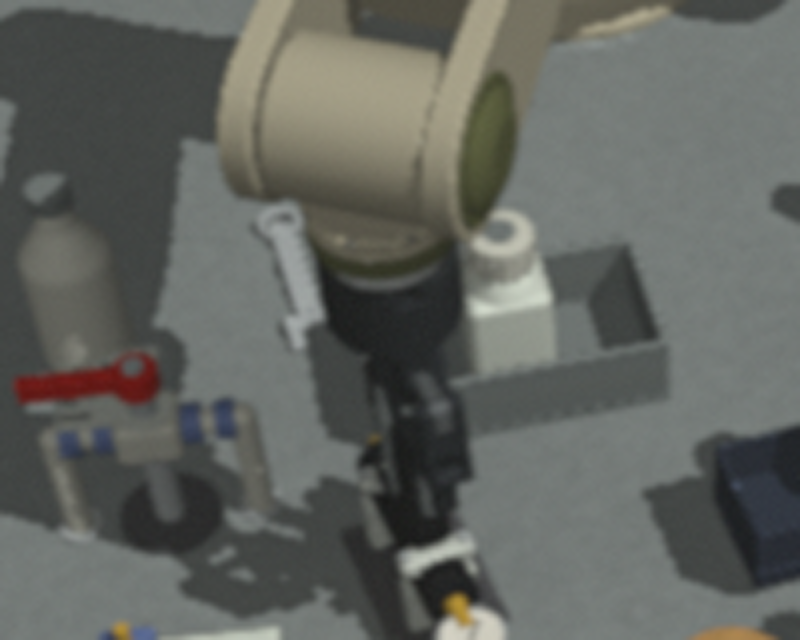

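Request:
jog_arm(
  targets=[0, 0, 0, 0, 3.5, 0, 0, 0, 0, 3.5, 0, 0, 0, 0, 3.5, 0, 0, 0, 0, 3.5, 0, 0, 0, 0, 3.5, 0, 0, 0, 0, 3.5, 0, 0, 0, 0, 3.5, 0, 0, 0, 0, 3.5],
  squeeze=40,
)

```text
clock: 28.5
eef_pos: [0.6181, -0.217, 0.1246]
orientation: [0.634, 0.773, -0.003, -0.001]
ft_force: [-15.9, -2.0, 16.4]
width: 0.0437
```

Run:
```python
from h import *
print(bot.get_state()["eef_pos"],bot.get_state()["ft_force"],bot.get_state()["width"])
a=cams.capture("wrist")[:,:,::-1];cv2.imwrite("pics/w16.png",a)
```

```text
[ 0.61807113 -0.21702068  0.1246327 ] [-15.87545086  -1.95040647  16.37582126] 0.04373188661265048
```

View pics/w16.png

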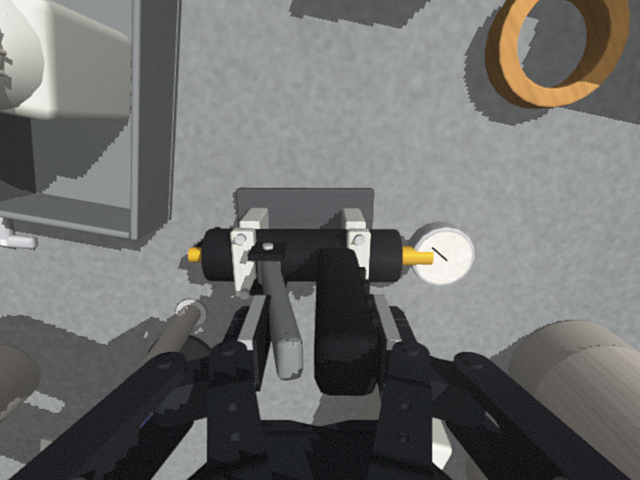

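Request:
jog_arm(
  targets=[0, 0, 0, 0, 8.5, 0, 0, 0, 0, 8.5, 0, 0, 0, 0, 8.5, 0, 0, 0, 0, 8.5, 0, 0, 0, 0, 8.5, 0, 0, 0, 0, 8.5, 0, 0, 0, 0, 8.5, 0, 0, 0, 0, 8.5],
)

```text
clock: 29.35
eef_pos: [0.6203, -0.2158, 0.1223]
orientation: [0.634, 0.773, 0.0, 0.0]
ft_force: [0.8, 0.0, 0.3]
width: 0.0852
```

Run:
```python
from h import *
print(bot.get_state()["eef_pos"],bot.get_state()["ft_force"],bot.get_state()["width"])
a=cams.capture("wrist")[:,:,::-1];cv2.imwrite("pics/w17.png",a)
```

```text
[ 0.62033726 -0.21580832  0.12234602] [0.81200064 0.03937855 0.34584624] 0.08518127441753932
```

View pics/w17.png

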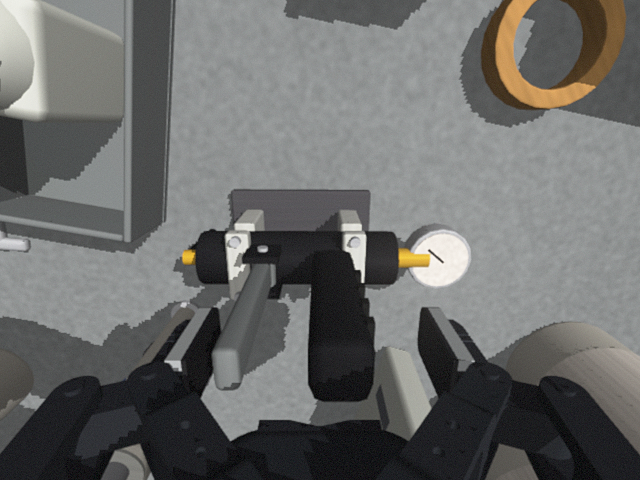

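Trigger is back at rest, its top at (228,380) as before. Second squeeze, a bit firmer.

Request:
jog_arm(
  targets=[0, 0, 0, 0, 3.5, 0, 0, 0, 0, 3.5, 0, 0, 0, 0, 3.5, 0, 0, 0, 0, 3.5, 0, 0, 0, 0, 3.5, 0, 0, 0, 0, 3.5, 0, 0, 0, 0, 3.5, 0, 0, 0, 0, 3.5, 0, 0, 0, 0, 3.5, 0, 0, 0, 0, 3.5],
  squeeze=45,
)

```text
clock: 30.4
eef_pos: [0.618, -0.2168, 0.1238]
orientation: [0.634, 0.773, -0.003, -0.002]
ft_force: [-13.8, -1.4, 16.0]
width: 0.0438
```

Request:
jog_arm(
  targets=[0, 0, 0, 0, 8.5, 0, 0, 0, 0, 8.5, 0, 0, 0, 0, 8.5, 0, 0, 0, 0, 8.5, 0, 0, 0, 0, 8.5, 0, 0, 0, 0, 8.5, 0, 0, 0, 0, 8.5, 0, 0, 0, 0, 8.5, 0, 0, 3, 0, 8.5, 0, 0, 8, 0, 8.5, 0, 0, 13, 0, 8.5, 0, 0, 14, 0, 8.5, 0, 0, 14, 0, 8.5],
)

```text
clock: 31.7
eef_pos: [0.6207, -0.216, 0.2642]
orientation: [0.634, 0.773, 0.0, 0.002]
ft_force: [-0.4, 0.5, -0.2]
width: 0.0852
```

Run:
```python
from h import *
q=bot.get_state();print(q["eef_pos"],q["ft_force"],2*np.degrees(np.arctan2(q["orientation"][1],q["orientation"][0])))
a=cams.capture("wrist")[:,:,::-1];cv2.imwrite("pics/w18.png",a)
```

```text
[ 0.62073691 -0.21602309  0.26417943] [-0.37947411  0.51283617 -0.22284716] 101.26168870649231
```

View pics/w18.png

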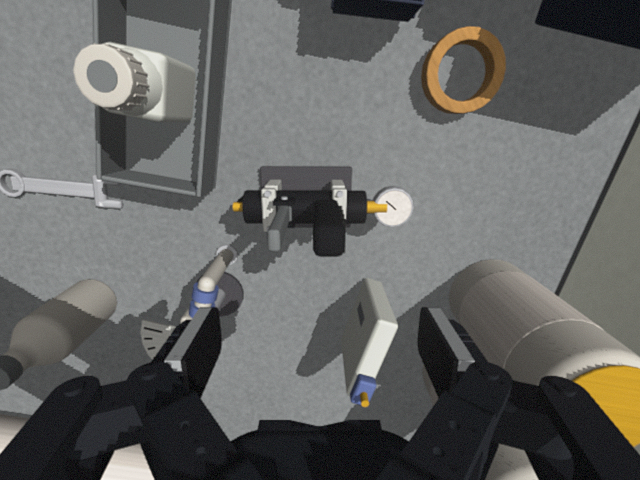

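Request:
jog_arm(
  targets=[-2, -4, 0, -6, 6, -4, -8, 0, -12, 5, -6, -12, 0, -16, 4, -8, -15.5, -1, -16, 4, -10, -19, -2, -16, 4, -10.7, -19.9, -3, -16, 4, -10.7, -19.9, -3, -16, 4, -10.7, -19.9, -3, -16, 4, -10.7, -19.9, -3, -16, 4],
)

```text
clock: 32.65
eef_pos: [0.5143, -0.4135, 0.2326]
orientation: [0.735, 0.678, 0.0, 0.0]
ft_force: [0.3, 0.7, 1.0]
width: 0.04
```

Run:
```python
from h import *
q=bot.get_state();print(q["eef_pos"],q["ft_force"],2*np.degrees(np.arctan2(q["orientation"][1],q["orientation"][0])))
a=cams.capture("wrist")[:,:,::-1];cv2.imwrite("pics/w19.png",a)
```

```text
[ 0.5142707  -0.4135371   0.23256496] [0.29658841 0.71852263 0.96775818] 85.3623484116737
```

View pics/w19.png

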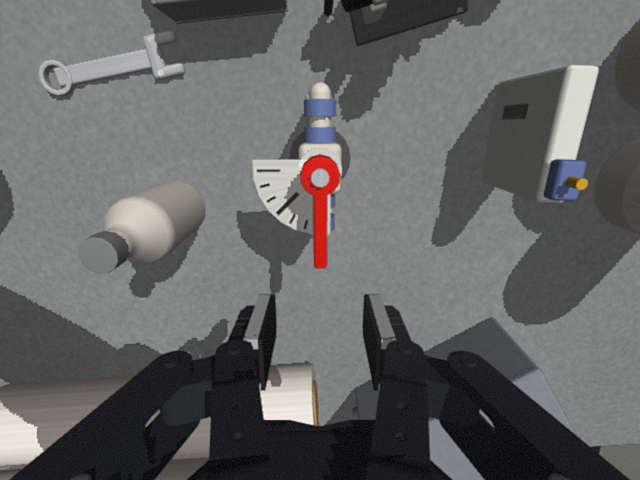

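Request:
jog_arm(
  targets=[0, 0, -4, 0, 4, 0, 0, -8, 0, 4, 0, -0.1, -10.5, 0, 4, 0, -0.1, -11.3, 0, 4, 0, -0.1, -11.3, 0, 4, 0, -0.1, -11.3, 0, 0.5, 0, -0.1, -11.3, 0, 0.5, 0, -0.1, -11.3, 0, 0.5, 0, -0.1, -11.3, 0, 0.5, 0, -0.1, -11.3, 0, 0.5, 0, -0.1, -11.3, 0, 0.5],
  squeeze=25,
)

```text
clock: 33.8
eef_pos: [0.514, -0.4164, 0.1212]
orientation: [0.736, 0.677, 0.0, 0.002]
ft_force: [1.3, -0.1, 7.8]
width: 0.0092
```

Request:
jog_arm(
  targets=[-0.5, 0.1, 0, -6, 0.5, -1, 0.2, 0, -12, 0.5, -1.5, 0.4, 0, -18, 0.5, -1.9, 0.6, 0, -24, 0.5, -2.3, 0.8, 0, -30, 0.5, -2.7, 1.1, 0, -36, 0.5, -3.1, 1.5, 0, -42, 0.5, -3.3, 1.7, 0, -45, 0.5, -3.3, 1.7, 0, -45, 0.5, -3.3, 1.7, 0, -45, 0.5, -3.3, 1.7, 0, -45, 0.5, -3.3, 1.7, 0, -45, 4, -3.3, 1.7, 0, -45, 4, -3.3, 1.7, 0, -45, 4, -3.3, 1.7, 4, -45, 4, -3.3, 1.7, 8, -45, 4, -3.3, 1.7, 12, -45, 4, -3.3, 1.7, 12, -45, 4, -3.3, 1.7, 12, -45, 4],
)

```text
clock: 35.7
eef_pos: [0.4803, -0.3989, 0.2395]
orientation: [0.939, 0.344, 0.0, 0.0]
ft_force: [-0.2, 0.2, -1.1]
width: 0.0399
```

Run:
```python
from h import *
q=bot.get_state();print(q["eef_pos"],q["ft_force"],2*np.degrees(np.arctan2(q["orientation"][1],q["orientation"][0])))
a=cams.capture("wrist")[:,:,::-1];cv2.imwrite("pics/w20.png",a)
crop(a,220,100,420,300,3,"w20c.png")
```

```text
[ 0.480319   -0.39890047  0.23949117] [-0.20165818  0.18064822 -1.08097978] 40.25730739930217
```

View pics/w20c.png

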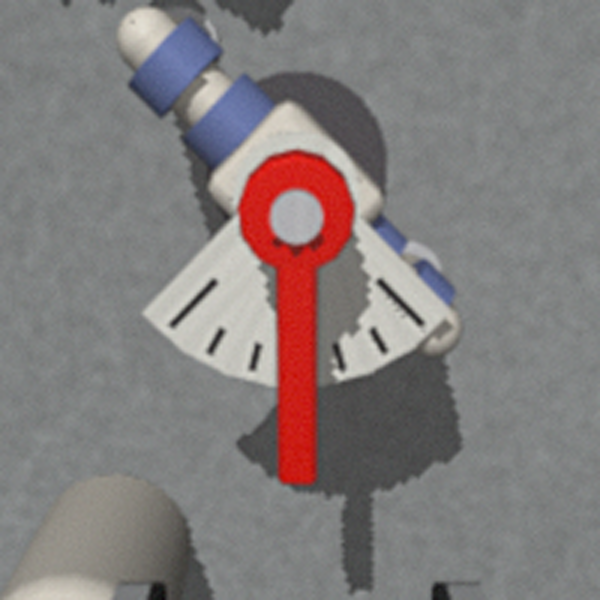

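Request:
jog_arm(
  targets=[-4, -2, 4, 0, 4, -9, -4, 4, 0, 4, -13, -6, 4, 0, 4, -18, -8, 4, 0, 4, -18, -8, 4, 0, 4, -18, -8, 4, 0, 4],
)

```text
clock: 36.35
eef_pos: [0.299, -0.4791, 0.278]
orientation: [0.939, 0.343, 0.0, -0.001]
ft_force: [0.2, 1.0, -0.0]
width: 0.0399
```

Run:
```python
from h import *
np.set_printoptions(precision=4,suppress=True)
q=bot.get_state();print(q["clock"],q["eef_pos"],q["ft_force"])
a=cams.capture("top")[:,:,::-1];cv2.imwrite("pics/t21.png",a)
a=cams.capture("scene")[:,:,::-1];crop(a,130,160,450,320,2.5,"s21.png")
# lever angle from w20
i=cams.camera_info("wrist");T=np.eye(4);T[:3,:3]=R.from_euler("zx",[40.257,180],degrees=True).as_matrix();T[:3,3]=[.4803,-.3989,.2395]
w=(i["intrinsics"],T@i["tool_from_camera"])
f=lambda x,y:(220+x/3,100+y/3)
h=ray(w,*f(297,215),.14);t=ray(w,*f(297,480),.138);d=t-h;print(h,t,np.degrees(np.arctan2(d[1],d[0]))%360-175.2)
```

```text
36.35 [ 0.299  -0.4791  0.278 ] [ 0.2024  1.0258 -0.0456]
[ 0.5193 -0.4317  0.14  ] [ 0.4688 -0.3889  0.138 ] -35.454528866505086
```

View pics/t21.png

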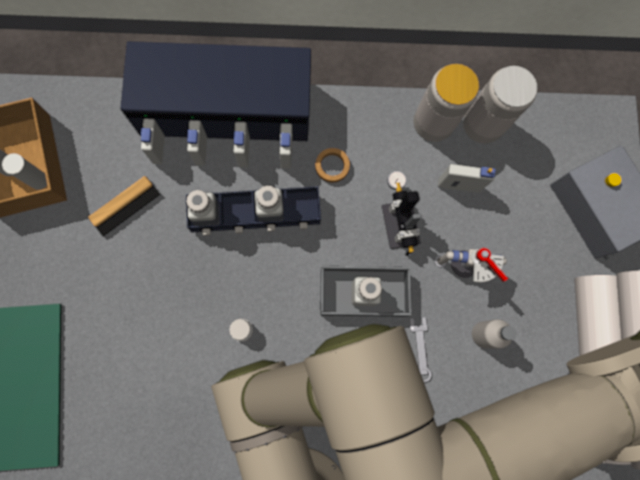

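View pics/s21.png

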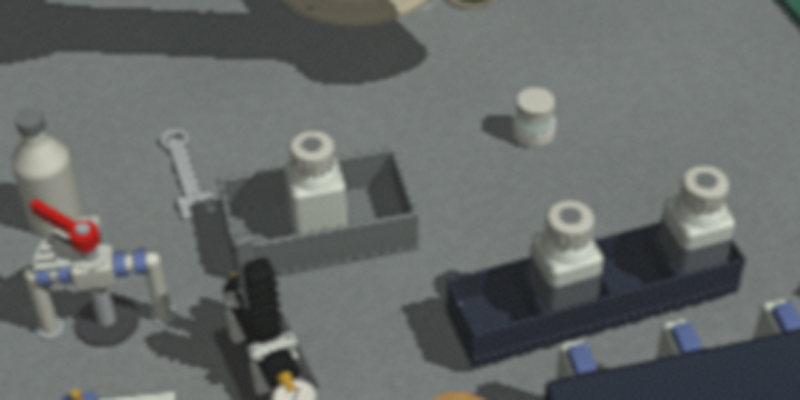

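Run:
```python
from h import *
np.set_printoptions(precision=4,suppress=True)
i=cams.camera_info("wrist");T=np.eye(4);T[:3,:3]=R.from_euler("ZX",[40.257,180],degrees=True).as_matrix();T[:3,3]=[.4803,-.3989,.2395]
w=(i["intrinsics"],T@i["tool_from_camera"])
f=lambda x,y:(220+x/3,100+y/3)
h=ray(w,*f(297,215),.14);t=ray(w,*f(297,480),.138);d=t-h;print(h,t,np.degrees(np.arctan2(d[1],d[0]))%360-175.2)
t=pose("top");print(ray(t,201,201.5,.152),ray(t,268,196.5,.152))
```

```text
[ 0.5191 -0.3658  0.14  ] [ 0.4686 -0.4086  0.138 ] 45.05947113349484
[0.6043 0.216  0.152 ] [0.6192 0.0803 0.152 ]
```

```bash
python3 -c "
from cell import bot
print(bot.sign_off())"
```

```text
the job is handed in; nothing more can be done
None
```

The changeover is finished and handed in at about 36 s of the 210 s allowed; the sign-off reported no verdict.

1. I shut the stopcock to its stop.
2. The scene held one spent and two full bottles. I moved the spent bottle from bay 1 into the crate and stood the full bottles in bays 1 and 3.
3. I opened the stopcock to its stop.
4. I squeezed the pump trigger twice. The jaws closed to 43.7 and 43.8 mm, against 43 mm at the stop, and each time the trigger was seen back at rest afterwards.
5. I set the lever to half open and moved the arm clear.

**Last checks:**
- **Lever:** the wrist camera measured 45.1° of opening.
- **Bottles:** all three look upright, with the full ones seated in their bays and the spent one in the crate.
- **Bystanders:** they look where they started.

**Where the checks disagreed:** the cameras differed by 4–8 mm on the bottle positions. The scene camera put both full bottles within about 2 mm of their bay centres. The top camera read 6–10 mm off and the final wrist view up to 7 mm, all under the 13 mm limit. The top camera had read about 5 mm short in x on the spent bottle before it was moved. In the last wrist view, y ran high by several millimetres for all three bottles, so I took both differences as calibration offsets.

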